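# Load the cast drier and book the job in

## Robot

A 6-joint arm with a two-finger parallel gripper is mounted at the origin on the work surface. World frame = base frame: x ahead of the robot, y to its left, z up, the work surface at z = 0. Lengths are in m, angles in rad, forces in N, time in s.
With the tool pointing down it reaches from about 0.25 to 0.775 m from the base axis. Payload 4 kg.
Tool frame: the origin (TCP) lies midway between the tips of the shut fingers; the grasp point (between the pads) lies 19 mm behind it; z points along the fingers, y is the line along which they close (so a half turn about z gives the same grasp; the last joint's range is limited). The gripper opens to 94 mm and grips with 3 to 60 N. Pads are 16 mm wide; open, the fingers measure 119 mm over their backs; the gripper's body (75 mm by 177 mm) begins 78 mm behind the grasp point.
Start: joints at [1.209, 0.087, 1.371, -0, 1.684, -0.103], TCP at [0.141, 0.532, 0.178] pointing down, gripper open.
Joint ranges: [-3.1, 3.1], [-0.76, 2.03], [0.27, 2.55], [-1.08, 4.22], [0.17, 2.65], [-2.57, 2.57]. Speed limits (rad/s): [2.79, 2.79, 3.14, 3.14, 3.14, 3.14].

## Interface

Orientations are given as [roll, pitch, yaw] about the fixed x, y, z axes, in that order (R = Rz(yaw) Ry(pitch) Rx(roll)).
In Python, from bench import robot gives the robot as it stands. The module is installed in compiled form; this text tells all that it offers.
- The arm moves only by the tool arm_command, never from a script. Its argument "targets" is a list of rows, each a list of 4 numbers: the shift along the world's x, y, z as a fraction of full scale, then the turn about the world's z as a fraction of full scale. A call has 1 to 8 rows; each row is the pose to reach, as a shift and turn from the pose commanded when the call began; what a row does not reach only later rows make up. Full scale, the value 1, is 0.5 m for a shift and 120 degrees for a turn. A row lasts 1/12 s, in which the tool goes at most 41.7 mm and 7.16 degrees, less where a joint would pass 70% of its speed; a pose out of reach is approached as far as the arm can. A call with a number of a shift or a turn outside -1 to 1 is refused whole. A call with a gripper value outside its range is refused whole. "claw" is the closure, from 0 (fully open) to 1 (shut), set as the call begins (left out, the last holds). The fingers move at their own pace and stop on an object; the grip force is fixed at half the most. Time passes only in rows, so rows that repeat a pose let the fingers close. It gives the time, the measured TCP pose, the force, the opening and the grip force at its end, in the units of the state.
- robot.get_obs(): the state, without advancing time (a new reading comes with each control period).
- robot.snapshot(name): name is "scene" or "top" or "wrist"; returns the picture (480x640x3 uint8, red, green, blue); there is no depth.
- robot.camera_info(name): a dict with "vfov" (degrees; the focal length in pixels is half the picture's height over the tangent of half this angle, whatever the lens; pixels are square), "cx", "cy" (the principal point, pixels), "extrinsics" (4x4, takes a point from camera to world coordinates); the wrist camera has in their place "T_tool_cam" (4x4, takes a point from camera to tool coordinates, whose origin is the TCP and whose axes are the flange's). Camera axes: x right, y up, looking along -z (the intrinsics and any distortion apply to the point x, -y, -z); pixel columns grow to the right and rows downward; lengths in m; the calibration is good to about 2 mm. A picture is of the moment at which its call begins: read the wrist's pose just before it. camera_info takes no time and is no camera call.
- robot.close_job(): hands the job in; it is judged then, once.
The state is a dict: "time": time; "joint_positions": joint angles; "qvel": joint speeds; "joint_torque": joint torques, N m; "tool_pos": TCP position; "ee_rot": TCP orientation; "wrist_force": force on the tool from outside, world axes, zero at the start; "wrist_torque": the same for the moment, N m; "width": finger opening in m; "finger_force": force on a finger pad.
Only numpy, scipy, OpenCV 4.12 (cv2) and the standard library are available. Lean on these libraries where they do the work, as an engineer would, in place of code of your own. Each camera call takes 0.05 s, during which the arm holds its last target. There are 200 camera calls.

## Task

Set the grey carrier on the cast drier so that it drops fully home over the two brass pegs, then stand every yellow cast that is on the bench upright and flat inside the carrier's rim. Next take the code reader, point it squarely at the middle of the ticket on the sloped stand from about 10 cm and hold it steady for a good second, lay it back in its cradle the way it lay, and finally press the drier's green start button right down. Leave the bowl, jar and brush where they are.

Things in the scene. Friction and masses are not known exactly. Their poses are not given: they have to be found in the camera images.
- carrier: grey carrier plate 200 (x) by 210 (y) by 12 mm thick, rim 4 mm wide standing 6 mm above the plate, about 0.6 kg. Two through holes 13 mm across, framed in white, at (0, -80), (0, 80) mm. Blue loop handle in the middle: bar 70 mm long (x), 12 mm thick (y), z = 35 to 57 mm; grasp across the 12 mm. Origin: centre of the underside, z up. Starts flat on the table; fits the drier either way round.
- drier: cast drier, fixed low white housing 45 mm high, x = -175 to 115 mm, y = -115 to 115 mm in its frame. Two brass pegs 10 mm across, 11 mm tall, the top 4 mm tapered to 4 mm across, on its top at (0, -80, 45), (0, 80, 45) mm. Console strip (display, dial, green button) at its -x end. Origin: at table level, midway between the pegs; z up.
- drier_seat (a point): point midway between the two pegs on the drier's top face, 45 mm above the table; the carrier's origin comes here when home. Axes as the drier's.
- cast1: A stone dental cast, yellow, 60 (x) by 48 (y) by 28 mm high, with a horseshoe of teeth on top (38 mm in all; teeth are look only). Front corners cut off: the flat sides 48 mm apart run from x = -30 to +12 mm, ahead of that the nose is 30 mm wide; take it across the 48 mm. Origin: centre of the underside, z up. About 130 g. May be absent (None).
- cast2: Another stone dental cast, yellow, 60 (x) by 48 (y) by 28 mm high, with a horseshoe of teeth on top (38 mm in all; teeth are look only). Front corners cut off: the flat sides 48 mm apart run from x = -30 to +12 mm, ahead of that the nose is 30 mm wide; take it across the 48 mm. Origin: centre of the underside, z up. About 130 g. May be absent (None).
- cast3: Another stone dental cast, yellow, 60 (x) by 48 (y) by 28 mm high, with a horseshoe of teeth on top (38 mm in all; teeth are look only). Front corners cut off: the flat sides 48 mm apart run from x = -30 to +12 mm, ahead of that the nose is 30 mm wide; take it across the 48 mm. Origin: centre of the underside, z up. About 130 g. May be absent (None).
- cast4: Another stone dental cast, yellow, 60 (x) by 48 (y) by 28 mm high, with a horseshoe of teeth on top (38 mm in all; teeth are look only). Front corners cut off: the flat sides 48 mm apart run from x = -30 to +12 mm, ahead of that the nose is 30 mm wide; take it across the 48 mm. Origin: centre of the underside, z up. About 130 g. May be absent (None).
- reader: hand-held code reader, 200 g: grey handle 140 (x) by 35 (y) by 30 mm (z), orange head at its +x end bent 45 degrees down (reaches to x = 122 mm and 40 mm below the origin, 42 mm wide). Origin: middle of the handle, z up as it lies in the cradle. Take it across the 35 mm near the middle, between the saddles.
- reader_window (a point): middle of the reader's window, on the end of the orange head, at (109.8, 0, -27.8) mm in the reader's frame. This point's x axis is the beam: 45 degrees below the handle's +x axis.
- cradle: fixed black reader cradle, base 130 (x) by 80 (y) by 8 mm, two saddles 12 mm thick at x = -40 and 40 mm, their floors 45 mm above the table between cheeks 41 mm apart that rise 16 mm above the floors. The reader lies with its origin at (0, 0, 60) mm in this frame, head toward the cradle's +x. Origin: centre of the underside.
- ticket_stand: fixed aluminium stand, base 120 mm wide (y) by 100 mm deep, with a sloped plate 100 mm long that leans back at 45 degrees and faces to its -x and up, top edge 87 mm above the table. Origin: on the table under the plate's middle.
- ticket (a point): centre of the paper ticket (90 by 60 mm, black bars) on the stand's sloped plate, 53 mm above the table. z points straight out of the ticket (up and toward the stand's -x at 45 degrees), y is level.
- start (a joint): travel of the green start button, m: 0 up, 0.006 fully down; a spring returns it; fully down takes about 4 N, and the drier starts at more than 4 mm.
- start_top (a point): centre of the top of the green start button (26 mm across), on the drier's console; press straight down.
- bowl: bystander: green mixing bowl, 110 mm across, 65 mm high; origin: centre of its underside.
- jar: bystander: jar 60 mm across, 80 mm high; origin: centre of its underside.
- brush: bystander: brush lying on the table, along its x axis.
Mind the look-alikes: they are no part of the job. What is shaped like the reader but purple is not meant. What is shaped like the cast3 but black is not meant.

How it is judged:
By the outcome, as a careful person would: the job done as asked, in the order asked, and still so for the second after the job is handed in, with the robot touching nothing.
Of cast1, cast2, cast3, cast4 only 2 to 4 are there at a start; the rules pass over those that are not, and their reading is None.
At some moment in a run one of cast1, cast2, cast3, cast4 may be knocked a few centimetres aside while the robot is not near it.
It also fails if it takes over 210 s, if anything falls off the work surface, if the arm or the gripper's body presses on something with over 40 N, if the wrist force passes 120 N, or if a joint passes its speed limit or range.

## Working session

There is one attempt and no reset: what is moved stays moved. The work goes in short steps, Python scripts to look and compute and a tool call to move; the robot and the scene stay as the last step left them, time stands still between calls to the robot, and variables do not carry over. Pictures are saved under pics/ and viewed, at most 14 in all, crops included, and the job is handed in when it is done.

Besides the shell and the picture viewer there is one more tool, called as a command line: name --pt "numbers of a row" for each row, then --argument value for the rest. arm_command: Moves the arm, as the interface text tells. Shift numbers are shares of 0.5 m and turn numbers shares of 120 degrees, none past 1 either way. Its arguments: {"type":"object","properties":{"targets":{"type":"array"},"claw":{"type":"number"}},"required":["targets"]}

```bash
mkdir -p pics; python3 - <<'E'
from bench import robot
import cv2, numpy as np
np.set_printoptions(precision=4,suppress=True)
o=robot.get_obs(); print(o)
for n in ("scene","top","wrist"):
    print(n,robot.camera_info(n))
    cv2.imwrite(f"pics/{n}0.png",robot.snapshot(n)[:,:,::-1])
E
```

```text
{'time': 0.0, 'joint_positions': array([ 1.2089,  0.088 ,  1.3722, -0.0001,  1.6836, -0.1031]), 'qvel': array([-0.0001, -0.0007,  0.    , -0.0023, -0.0004, -0.0009]), 'joint_torque': array([  0.001 , -34.0193, -30.2426,   0.0717,   0.0334,  -0.0002]), 'tool_pos': array([0.1405, 0.5311, 0.1764]), 'ee_rot': array([-3.1394, -0.0002,  2.8828]), 'wrist_force': array([ 0.1616,  0.2738, -0.3031]), 'wrist_torque': array([ 0.0138,  0.0016, -0.0179]), 'finger_force': 0.0, 'width': 0.09401728600284574}
scene {'vfov': 57.318213777159244, 'cx': 314.13902830532766, 'cy': 243.67454716387044, 'extrinsics': array([[ 0.3472, -0.75  ,  0.563 ,  1.244 ],
       [ 0.9376,  0.266 , -0.2239, -0.1761],
       [ 0.0182,  0.6056,  0.7956,  1.0404],
       [ 0.    ,  0.    ,  0.    ,  1.    ]])}
top {'vfov': 50.17384802868864, 'cx': 323.57687449240666, 'cy': 238.9039350041288, 'extrinsics': array([[-0.0086,  0.9933, -0.1156,  0.4088],
       [-0.9996, -0.0117, -0.0263,  0.0738],
       [-0.0275,  0.1154,  0.9929,  1.4182],
       [ 0.    ,  0.    ,  0.    ,  1.    ]])}
wrist {'vfov': 71.44614764771576, 'cx': 312.19367194641484, 'cy': 239.76284675644027, 'T_tool_cam': array([[ 0.0004,  0.9688,  0.2477,  0.0722],
       [ 1.    , -0.0005,  0.0001,  0.0004],
       [ 0.0003,  0.2477, -0.9688, -0.2069],
       [ 0.    ,  0.    ,  0.    ,  1.    ]])}
```

View pics/top0.png

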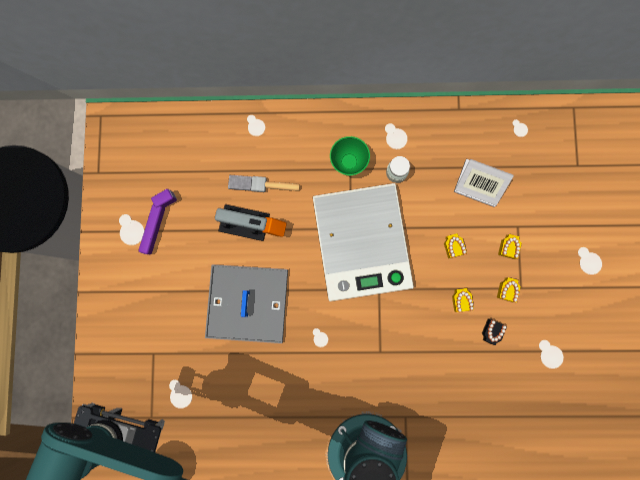

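View pics/scene0.png

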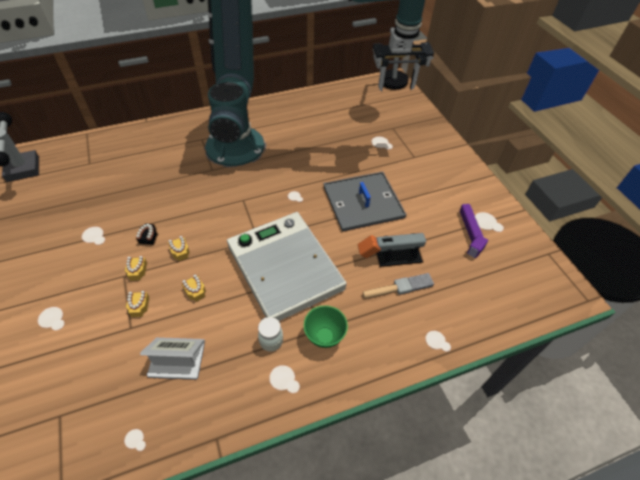

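Top view: carrier (247,303) with white-framed holes at (218,301) and (276,306). Drier pegs at (332,235) and (390,225), green button at (396,278). Four yellow casts at (455,246), (511,246), (463,299), (509,290). The cast-like thing at (494,331) is black, so not meant. The reader is the grey/orange one at (250,222); the purple one at (157,222) is the look-alike. The ticket is at (484,183).

```bash
cat > h.py <<'E'
from bench import robot
import cv2, numpy as np
from scipy.spatial.transform import Rotation as R
np.set_printoptions(precision=4,suppress=True)
def cam(n,o=None):
    c=robot.camera_info(n); f=240/np.tan(np.radians(c['vfov']/2))
    if n=='wrist':
        o=o or robot.get_obs(); T=np.eye(4); T[:3,:3]=R.from_euler('xyz',o['ee_rot']).as_matrix(); T[:3,3]=o['tool_pos']
        E=T@c['T_tool_cam']
    else: E=c['extrinsics']
    return f,c['cx'],c['cy'],E
def p2w(C,uv,z):
    f,cx,cy,E=C; uv=np.atleast_2d(uv).astype(float)
    d=np.c_[(uv[:,0]-cx)/f,-(uv[:,1]-cy)/f,-np.ones(len(uv))]@E[:3,:3].T
    return E[:3,3]+d*((z-E[2,3])/d[:,2])[:,None]
def w2p(C,P):
    f,cx,cy,E=C; q=(np.atleast_2d(P)-E[:3,3])@E[:3,:3]
    return np.c_[cx-f*q[:,0]/q[:,2], cy+f*q[:,1]/q[:,2]]
def shot(n,name):
    C=cam(n); im=robot.snapshot(n)[:,:,::-1].copy(); cv2.imwrite(f'pics/{name}.png',im); return C,im
def blobs(im,lo,hi,amin=20):
    m=cv2.inRange(cv2.cvtColor(im,cv2.COLOR_BGR2HSV),np.array(lo),np.array(hi))
    n,l,s,c=cv2.connectedComponentsWithStats(m); return [(c[i],s[i,4]) for i in range(1,n) if s[i,4]>=amin]
E
python3 - <<'E'
from h import *
C=cam('top'); im=cv2.imread('pics/top0.png')
for nm,uv,z in [('holes',[(218,301),(276,306)],.012),('pegs',[(332,235),(390,225)],.056),('button',[(396,278)],.05),('ticket',[(484,183)],.053),('reader ends',[(217,216),(268,226)],.075)]:
    print(nm,p2w(C,uv,z)[:,:2])
print('blue',[(p2w(C,c,.057)[0,:2],a) for c,a in blobs(im,(105,150,60),(125,255,255))])
print('yel',[(c,p2w(C,c,.028)[0,:2],a) for c,a in blobs(im,(20,120,120),(32,255,255))])
print('tcp px',w2p(C,robot.get_obs()['tool_pos']))
E
```

```text
holes [[0.4047 0.4019]
 [0.3898 0.2425]]
pegs [[ 0.5777  0.0873]
 [ 0.6028 -0.0681]]
button [[ 0.4614 -0.0813]]
ticket [[ 0.7142 -0.3234]]
reader ends [[0.6301 0.3933]
 [0.6014 0.2567]]
blue [(array([0.3976, 0.3217]), np.int32(147))]
yel [(array([450.845 , 242.5426]), array([ 0.5567, -0.2343]), np.int32(129)), (array([509.5425, 246.1984]), array([ 0.545 , -0.3913]), np.int32(247)), (array([456.6404, 248.5088]), array([ 0.5403, -0.2492]), np.int32(114)), (array([507.4231, 284.9385]), array([ 0.4409, -0.3805]), np.int32(130)), (array([509.6529, 293.5124]), array([ 0.418 , -0.3853]), np.int32(121)), (array([459.2727, 296.4697]), array([ 0.4113, -0.2513]), np.int32(132)), (array([464.1765, 303.7983]), array([ 0.3917, -0.2636]), np.int32(119))]
tcp px [[145.8655 414.1605]]
```

arm_command --pt "0.514 -0.418 0.04 0.079" --pt "0.514 -0.418 0.04 0.079" --pt "0.514 -0.418 0.04 0.079" --pt "0.514 -0.418 0.04 0.079" --pt "0.514 -0.418 0.04 0.079" --pt "0.514 -0.418 0.04 0.079" --pt "0.514 -0.418 0.04 0.079" --pt "0.514 -0.418 0.04 0.079"

```text
time: 0.82
tool_pos: [0.3974, 0.3222, 0.1974]
ee_rot: [3.142, -0.0, 3.048]
wrist_force: [0.1, 0.5, 0.4]
width: 0.094
finger_force: 0.0
```

arm_command --pt "0 0 0 0" --pt "0 0 0 0" --pt "0 0 0 0"

```text
time: 1.07
tool_pos: [0.396, 0.3238, 0.1971]
ee_rot: [3.142, -0.001, 3.048]
wrist_force: [-0.2, 0.2, -0.2]
width: 0.0941
finger_force: 0.0
```

```bash
python3 - <<'E'
from h import *
o=robot.get_obs(); print(o['time'],o['tool_pos'],np.degrees(o['ee_rot']))
C,im=shot('wrist','w1')
print(w2p(C,[[.4047,.4019,.012],[.3898,.2425,.012]]))
print('white',[(c,a,p2w(C,c,.012)[0]) for c,a in blobs(im,(0,0,190),(180,60,255),15)][:20])
E
```

```text
1.0667 [0.396  0.3238 0.1971] [179.9983  -0.071  174.6137]
[[377.66   218.2213]
 [243.4531 218.2659]]
white [(array([475.585 ,   5.1361]), np.int32(294), array([0.1916, 0.5123, 0.012 ])), (array([138.1276, 148.8756]), np.int32(635), array([0.2995, 0.1351, 0.012 ])), (array([377.9013, 217.9356]), np.int32(233), array([0.4044, 0.4022, 0.012 ])), (array([243.585, 220.295]), np.int32(200), array([0.3923, 0.2423, 0.012 ])), (array([110.8256, 253.6047]), np.int32(86), array([0.4182, 0.0743, 0.012 ])), (array([ 57.8838, 285.5357]), np.int32(2143), array([ 0.453, -0.002,  0.012])), (array([ 80.4211, 286.8772]), np.int32(57), array([0.4575, 0.0257, 0.012 ])), (array([609.6957, 307.0435]), np.int32(23), array([0.5476, 0.6919, 0.012 ])), (array([133.4638, 336.2802]), np.int32(207), array([0.5317, 0.0766, 0.012 ])), (array([172.0915, 421.4685]), np.int32(634), array([0.6681, 0.1007, 0.012 ]))]
```

View pics/w1.png

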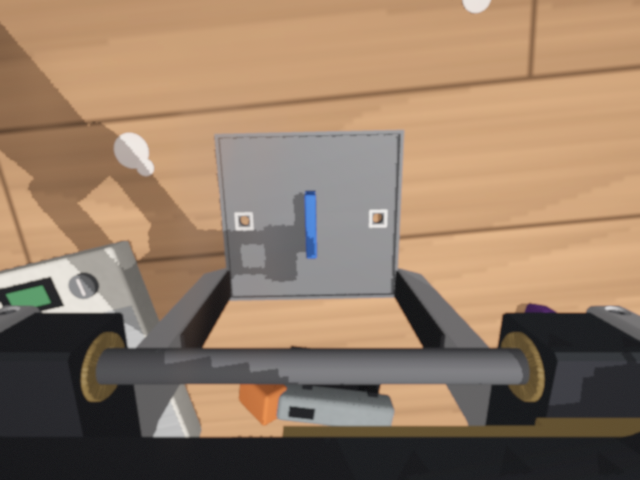

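Wrist view: white-framed holes at (378,218) and (244,220), 160.4 mm apart, which matches the given 160. The blue bar is at (311,225). Next I look at the drier pegs from above, before carrying anything.

arm_command --pt "0.38 -0.62 0 0.12" --pt "0.38 -0.62 0 0.12" --pt "0.38 -0.62 0 0.12" --pt "0.38 -0.62 0 0.12" --pt "0.38 -0.62 0 0.12" --pt "0.38 -0.62 0 0.12" --pt "0.38 -0.62 0 0.12" --pt "0.38 -0.62 0 0.12"

```text
time: 1.78
tool_pos: [0.5658, 0.0483, 0.1976]
ee_rot: [3.141, 0.0, -2.98]
wrist_force: [-0.1, -0.3, 0.5]
width: 0.0938
finger_force: 0.0
```

arm_command --pt "0 0 0 0" --pt "0 0 0 0" --pt "0 0 0 0" --pt "0 0 0 0"

```text
time: 2.12
tool_pos: [0.5649, 0.0501, 0.1977]
ee_rot: [3.141, 0.0, -2.98]
wrist_force: [-0.7, -0.3, -0.4]
width: 0.0938
finger_force: 0.0
```

```bash
python3 - <<'E'
from h import *
o=robot.get_obs(); print(o['time'],o['tool_pos'],np.degrees(o['ee_rot']))
C,im=shot('wrist','w2')
print(w2p(C,[[.5777,.0873,.056],[.6028,-.0681,.056],[.461,-.081,.05]]))
print('brass',[(c,a,p2w(C,c,.054)[0]) for c,a in blobs(im,(8,70,60),(32,255,230),12) if a<400][:20])
E
```

```text
2.1167 [0.5649 0.0501 0.1977] [ 179.9617    0.004  -170.7631]
[[343.6727 241.098 ]
 [197.8002 240.906 ]
 [197.8241 100.6609]]
brass [(array([627.0337,   3.2163]), np.int32(208), array([0.3143, 0.303 , 0.054 ])), (array([508.2093,  92.186 ]), np.int32(43), array([0.405 , 0.2183, 0.054 ])), (array([197.7692, 239.7949]), np.int32(39), array([ 0.6022, -0.0688,  0.054 ])), (array([343.5778, 242.0444]), np.int32(45), array([0.5792, 0.0877, 0.054 ]))]
```

View pics/w2.png

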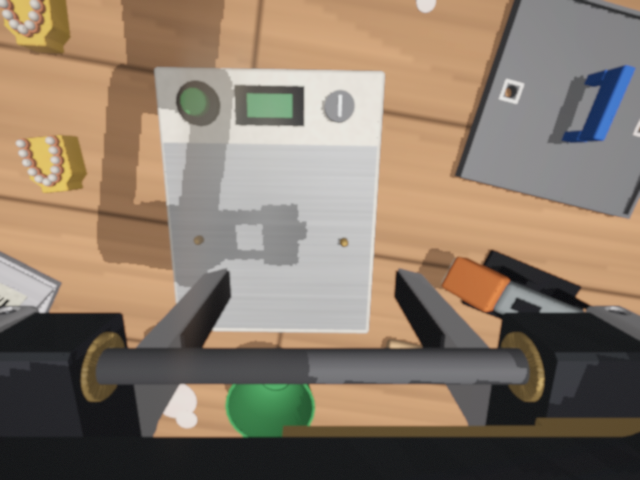

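Pegs at (198,240) and (343.5,242), 158 mm apart. That puts the drier centre at (0.5907, 0.0095) with yaw about 8.4°. Going to grasp the carrier.

arm_command --pt "-0.333 0.544 -0.08 -0.113" --pt "-0.333 0.544 -0.08 -0.113" --pt "-0.333 0.544 -0.08 -0.113" --pt "-0.333 0.544 -0.08 -0.113" --pt "-0.333 0.544 -0.08 -0.113" --pt "-0.333 0.544 -0.08 -0.113" --pt "-0.333 0.544 -0.08 -0.113" --pt "-0.333 0.544 -0.08 -0.113" --claw 0.4

```text
time: 2.83
tool_pos: [0.3955, 0.3232, 0.1577]
ee_rot: [3.14, -0.0, 3.067]
wrist_force: [-0.9, -0.5, -1.1]
width: 0.0566
finger_force: 0.0
```

arm_command --pt "0 0 0 0" --pt "0 0 0 0" --pt "0 0 0 0"

```text
time: 3.08
tool_pos: [0.3986, 0.3202, 0.1579]
ee_rot: [-3.142, 0.001, 3.065]
wrist_force: [1.0, 0.1, 0.3]
width: 0.0564
finger_force: 0.0
```

arm_command --pt "0 0.003 -0.1 0" --pt "0 0.003 -0.18 0" --pt "0 0.003 -0.24 0" --pt "0 0.003 -0.262 0" --pt "0 0.003 -0.262 0" --pt "0 0.003 -0.262 0"

```text
time: 3.58
tool_pos: [0.4002, 0.321, 0.0276]
ee_rot: [3.141, 0.001, 3.061]
wrist_force: [0.9, 0.1, 0.0]
width: 0.0566
finger_force: 0.0
```

arm_command --pt "0 0 0 0" --pt "0 0 0 0" --pt "0 0 0 0" --pt "0 0 0 0" --pt "0 0 0 0" --pt "0 0 0 0" --claw 1.0

```text
time: 4.08
tool_pos: [0.3993, 0.3216, 0.027]
ee_rot: [3.141, 0.001, 3.063]
wrist_force: [-0.2, -0.5, 0.2]
width: 0.0199
finger_force: 0.0
```

arm_command --pt "0 0 0 0" --pt "0 0 0.05 0" --pt "0 0 0.12 0" --pt "0 0 0.2 0" --pt "0 0 0.2 0" --pt "0 0 0.2 0" --pt "0 0 0.2 0"

```text
time: 4.67
tool_pos: [0.3979, 0.3206, 0.1243]
ee_rot: [-3.139, -0.003, 3.063]
wrist_force: [-0.5, -0.2, -6.2]
width: 0.0105
finger_force: 30.0
```

Lifted (6.2 N). I check how the carrier lies in hand.

```bash
python3 - <<'E'
from h import *
o=robot.get_obs(); t=o['tool_pos']; print(o['time'],t,np.degrees(o['ee_rot']),o['width'],o['wrist_force'])
C,im=shot('wrist','w3')
for c,a in blobs(im,(0,0,150),(180,50,255),60):
  if 120<c[0]<500 and 120<c[1]<330: print(c,a,[p2w(C,c,t[2]-dz)[0]for dz in (.007,.015,.023)])
E
```

```text
4.6667 [0.3979 0.3206 0.1243] [-179.8659   -0.1772  175.495 ] 0.010538799460790985 [-0.5008 -0.226  -6.1982]
[324.7155 188.8307] 47764 [array([0.3478, 0.333 , 0.1173]), array([0.3486, 0.3332, 0.1093]), array([0.3494, 0.3334, 0.1013])]
```

View pics/w3.png

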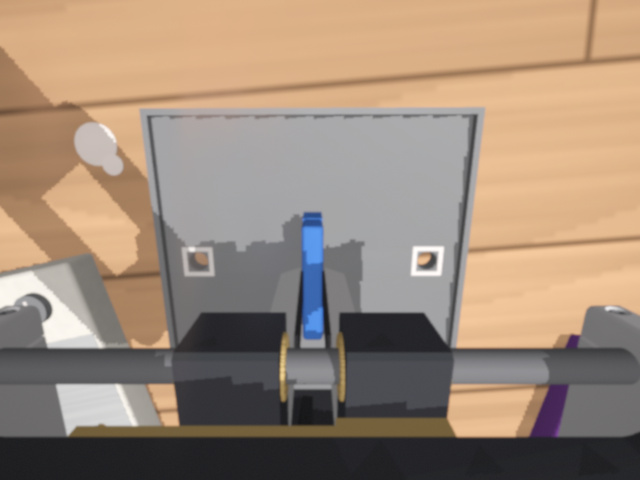

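Carrier level in hand, holes at (198.5,261.5) and (427.5,261).

```bash
python3 - <<'E'
from h import *
o=robot.get_obs();C=cam('wrist'); t=o['tool_pos']; print(t)
for dz in (.007,.011,.015,.019,.023):
  a,b=p2w(C,[(198.5,261.5),(427.5,261)],t[2]-dz); d=b-a
  print(dz,np.linalg.norm(d),((a+b)/2-t)[:2],np.degrees(np.arctan2(-d[0],d[1])))
E
```

```text
[0.3972 0.3202 0.1232]
0.007 0.15407663111088343 [-0.0024  0.0011] -4.276414660293184
0.011 0.15695248558886687 [-0.0012  0.001 ] -4.276414660293195
0.015 0.1598283400668503 [0.0001 0.0009] -4.276414660293208
0.019 0.16270419454483373 [0.0014 0.0008] -4.27641466029318
0.023 0.16558004902281714 [0.0027 0.0006] -4.276414660293192
```

arm_command --pt "0.1 -0.12 0.06 0.03" --pt "0.15 -0.24 0.06 0.05" --pt "0.2 -0.35 0.06 0.08" --pt "0.26 -0.45 0.06 0.106" --pt "0.32 -0.54 0.06 0.106" --pt "0.36 -0.59 0.06 0.106" --pt "0.387 -0.622 0.06 0.106" --pt "0.387 -0.622 0.06 0.106"

```text
time: 5.38
tool_pos: [0.5709, 0.0393, 0.1521]
ee_rot: [3.14, -0.006, -2.999]
wrist_force: [0.9, 0.5, -5.3]
width: 0.0103
finger_force: 29.9
```

arm_command --pt "0 0 0 0" --pt "0 0 0 0" --pt "0 0 0 0" --pt "0 0 0 0" --pt "0 0 0 0" --pt "0 0 0 0"

```text
time: 5.88
tool_pos: [0.5718, 0.0426, 0.1566]
ee_rot: [3.141, 0.001, -2.996]
wrist_force: [-0.1, 0.4, -0.5]
width: 0.0004
finger_force: 0.0
```

```bash
python3 - <<'E'
from h import *
P=[]
for i in range(4):
  o=robot.get_obs();P.append(o['tool_pos']); robot.snapshot('wrist') 
print(np.array(P),np.degrees(o['ee_rot']),o['wrist_force'],o['time'])
E
```

```text
[[0.5718 0.0426 0.1566]
 [0.5719 0.0424 0.1566]
 [0.5719 0.0423 0.1565]
 [0.572  0.0421 0.1565]] [-179.9987    0.0606 -171.7097] [1.1288 0.1223 0.755 ] 6.0333
```

The carrier was lost from the grip. Looking.

```bash
python3 - <<'E'
from h import *
C,im=shot('top','t2'); C2,im2=shot('wrist','w4')
cv2.imwrite('pics/c2.png',np.hstack([im[100:460,150:550],im2[:360,100:500]]))
E
```

```text
(no output)
```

View pics/c2.png

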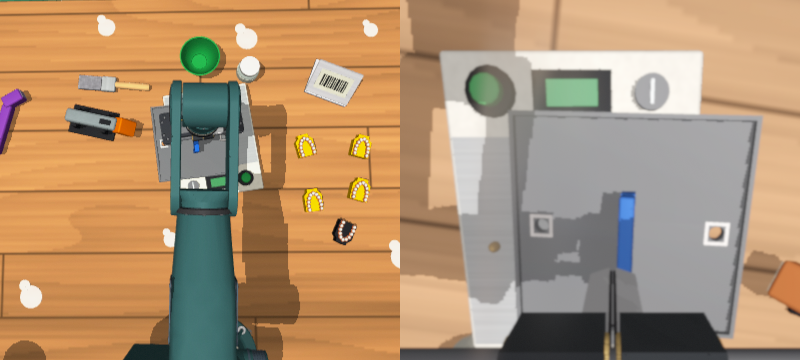

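The carrier fell onto the drier, shifted toward +y; the wrist view has its holes at about (241,225) and (416,233). Nothing else was disturbed. I'll regrasp lower, wait for the fingers to close fully, and move more slowly.

```bash
python3 - <<'E'
from h import *
o=robot.get_obs();C=cam('wrist'); t=o['tool_pos']; print(t,o['ee_rot'])
im=cv2.imread('pics/w4.png')
for za,zb in ((.057,.057),(.062,.062),(.07,.06),(.06,.07),(.068,.068)):
  a=p2w(C,(241,225),za)[0]; b=p2w(C,(416,233),zb)[0]; d=b-a
  print(za,zb,np.linalg.norm(d),(a+b)/2,np.degrees(np.arctan2(-d[0],d[1])))
print('blue',[(c,a,p2w(C,c,.102)[0]) for c,a in blobs(im,(105,150,60),(125,255,255),80)])
g=im[90:350,180:480]; cv2.imwrite('pics/c3.png',cv2.resize(g,None,fx=2.3,fy=2.3,interpolation=cv2.INTER_CUBIC))
E
```

```text
[0.572  0.0416 0.1561] [ 3.1415  0.0005 -2.9977]
0.057 0.057 0.16457839842196095 [0.5656 0.057  0.057 ] 5.59187151958344
0.062 0.062 0.16188945720305575 [0.5645 0.0565 0.062 ] 5.591871519583393
0.07 0.06 0.16121304947432627 [0.5638 0.0576 0.065 ] 4.81054040394287
0.06 0.07 0.15999243951023115 [0.564 0.055 0.065] 6.379187210035619
0.068 0.068 0.15866272774036955 [0.5633 0.056  0.068 ] 5.591871519583437
blue [(array([325.2732, 230.2569]), np.int32(981), array([0.5575, 0.0506, 0.102 ]))]
```

View pics/c3.png

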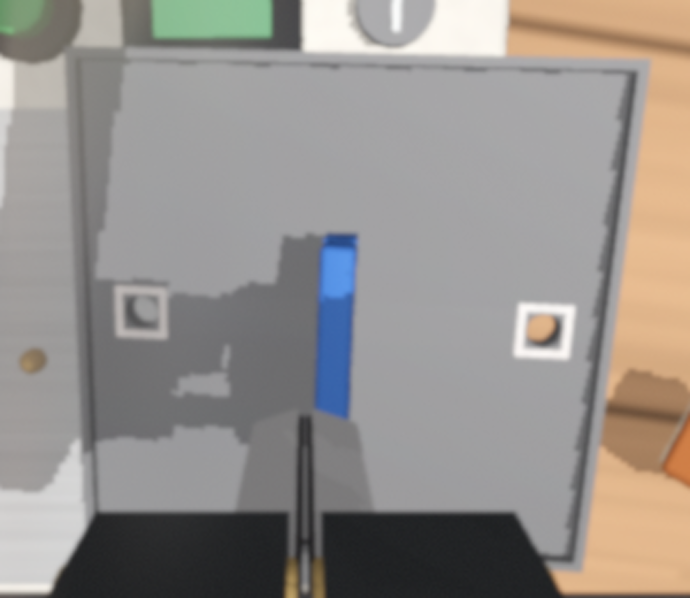

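arm_command --pt "-0.016 0.019 0 -0.019" --pt "-0.016 0.019 0 -0.019" --pt "-0.016 0.019 0 -0.019" --pt "-0.016 0.019 -0.05 -0.019" --pt "-0.016 0.019 -0.1 -0.019" --pt "-0.016 0.019 -0.154 -0.019" --pt "-0.016 0.019 -0.154 -0.019" --pt "-0.016 0.019 -0.154 -0.019" --claw 0.5

```text
time: 6.85
tool_pos: [0.5629, 0.0504, 0.0773]
ee_rot: [3.141, -0.004, -3.038]
wrist_force: [-0.3, 0.3, 0.2]
width: 0.0465
finger_force: 0.0
```

arm_command --pt "0 0 0 0" --pt "0 0 0 0" --pt "0 0 0 0" --pt "0 0 0 0" --pt "0 0 0 0" --pt "0 0 0 0" --pt "0 0 0 0" --pt "0 0 0 0" --claw 1.0

```text
time: 7.52
tool_pos: [0.5645, 0.0508, 0.0796]
ee_rot: [3.142, 0.001, -3.038]
wrist_force: [-0.1, -0.0, 3.2]
width: 0.0109
finger_force: 30.0
```

arm_command --pt "0 0 0 0" --pt "0 0 0 0" --pt "0 0 0.008 0" --pt "0 0 0.02 0" --pt "0 0 0.032 0" --pt "0 0 0.04 0" --pt "0 0 0.04 0" --pt "0 0 0.04 0"

```text
time: 8.18
tool_pos: [0.5642, 0.0507, 0.0989]
ee_rot: [-3.142, 0.0, -3.038]
wrist_force: [0.0, 1.1, -4.6]
width: 0.011
finger_force: 29.8
```

```bash
python3 - <<'E'
from h import *
o=robot.get_obs(); print(o['time'],o['tool_pos'],np.degrees(o['ee_rot']),o['width'],o['finger_force'],o['wrist_force'],o['wrist_torque'])
C,im=shot('wrist','w5')
cv2.imwrite('pics/c5.png',cv2.resize(im[60:340,130:500],None,fx=2.1,fy=2.1))
E
```

```text
8.1833 [0.5642 0.0507 0.0989] [-179.9996    0.012  -174.0677] 0.010961760482351866 29.804803461302072 [ 0.0268  1.0978 -4.5586] [-0.005  -0.0293 -0.0017]
```

View pics/c5.png

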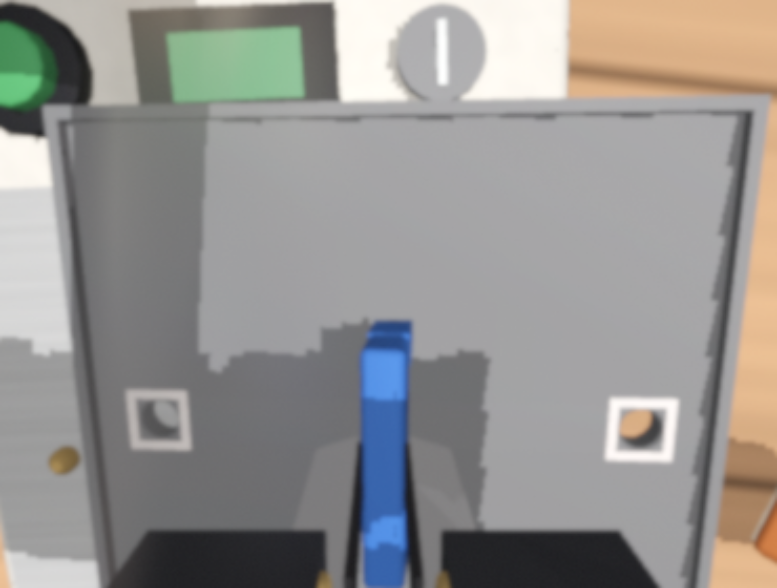

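Lifted cleanly, but tilted a few degrees with the +y side high: holes at (205.7,260) and (435.7,264.8). I fit the in-hand pose.

```bash
cat > fit.py <<'E'
from h import *
from scipy.optimize import least_squares
o=robot.get_obs();C=cam('wrist'); t=o['tool_pos']; yaw=o['ee_rot'][2]-np.pi
def fit(ha,hb):
  def T(p,q):
    return t+R.from_euler('z',yaw).apply(np.array([p[3],0,p[4]]) + R.from_euler('xz',[p[0],p[1]]).apply(np.array(q)-[0,0,.046])+[0,p[2],0])
  def res(p):
    return np.r_[(w2p(C,[T(p,[0,-.08,.012]),T(p,[0,.08,.012])])-[ha,hb]).ravel(), p[2]*1e3,]
  s=least_squares(res,[.0,0,0,0,.019])
  print('roll,yaw deg',np.degrees(s.x[:2]),'xyz',s.x[2:],'res',s.fun, 'wyaw',np.degrees(s.x[1]+yaw)%180)
  for q in ([0,-.08,0],[0,.08,0],[0,0,0],[0,0,.046]): print(q,T(s.x,q),T(s.x,q)-t)
E
python3 -c "
from fit import *
print(t)
fit((205.7,260),(435.7,264.8))"
```

```text
[0.5639 0.0507 0.0986]
roll,yaw deg [6.0162 0.7491] xyz [-0.      0.0005  0.0204] res [ 0. -0. -0.  0. -0.] wyaw 6.676799384186381
[0, -0.08, 0] [ 0.5731 -0.0235  0.0648] [ 0.0092 -0.0742 -0.0338]
[0, 0.08, 0] [0.5546 0.1346 0.0816] [-0.0093  0.0839 -0.017 ]
[0, 0, 0] [0.5638 0.0555 0.0732] [-0.0001  0.0048 -0.0254]
[0, 0, 0.046] [0.5644 0.0508 0.119 ] [0.0005 0.0001 0.0204]
```

arm_command --pt "0.006 -0.01 0.01 0.003" --pt "0.016 -0.028 0.01 0.007" --pt "0.03 -0.052 0.01 0.011" --pt "0.042 -0.072 0.01 0.014" --pt "0.05 -0.085 0.01 0.014" --pt "0.054 -0.091 0.01 0.014" --pt "0.054 -0.091 0.01 0.014" --pt "0.054 -0.091 0.01 0.014"

```text
time: 8.9
tool_pos: [0.5909, 0.0053, 0.1036]
ee_rot: [3.141, -0.001, -3.009]
wrist_force: [-0.5, 0.3, -4.7]
width: 0.0111
finger_force: 29.8
```

```bash
python3 - <<'E'
from h import *
o=robot.get_obs(); print(o['time'],o['tool_pos'],np.degrees(o['ee_rot']),o['width'],o['wrist_force'])
C,im=shot('wrist','w6')
cv2.imwrite('pics/c6.png',cv2.resize(im[60:340,130:500],None,fx=2.1,fy=2.1))
E
```

```text
8.9 [0.5909 0.0053 0.1036] [ 179.9516   -0.0378 -172.4127] 0.011136028300858178 [-0.5174  0.3241 -4.6934]
```

View pics/c6.png

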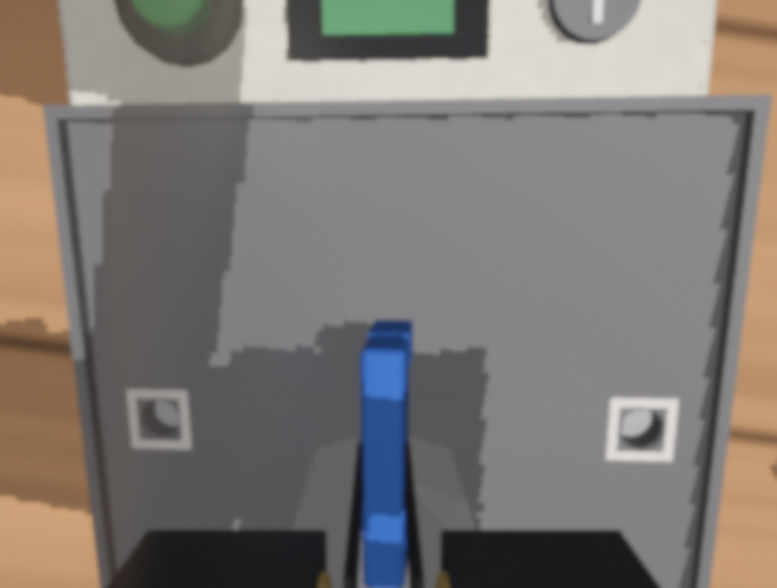

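Same tilt, aligned with the drier. Lowering gently.

arm_command --pt "0 0 -0.01 0" --pt "0 0 -0.018 0" --pt "0 0 -0.024 0" --pt "0 0 -0.03 0" --pt "0 0 -0.034 0" --pt "0 0 -0.038 0" --pt "0 0 -0.038 0"

```text
time: 9.53
tool_pos: [0.5909, 0.0052, 0.0843]
ee_rot: [3.142, -0.001, -3.009]
wrist_force: [0.2, -0.0, -4.8]
width: 0.0109
finger_force: 29.8
```

arm_command --pt "0 0 -0.004 0" --pt "0 0 -0.008 0" --pt "0 0 -0.012 0" --pt "0 0 -0.014 0" --pt "0 0 -0.014 0"

```text
time: 9.95
tool_pos: [0.591, 0.0053, 0.0777]
ee_rot: [3.141, -0.0, -3.009]
wrist_force: [-1.0, -0.0, -3.4]
width: 0.0109
finger_force: 29.7
```

```bash
python3 - <<'E'
from h import *
o=robot.get_obs(); print(o['time'],o['tool_pos'],o['width'],o['wrist_force'],o['wrist_torque'])
C,im=shot('wrist','w7')
m=cv2.resize(im[60:340,130:500],None,fx=2.1,fy=2.1); cv2.imwrite('pics/c7.png',m)
E
```

```text
9.95 [0.591  0.0053 0.0777] 0.01089039024326455 [-0.978  -0.0129 -3.4242] [-0.0694  0.0762  0.002 ]
```

View pics/c7.png

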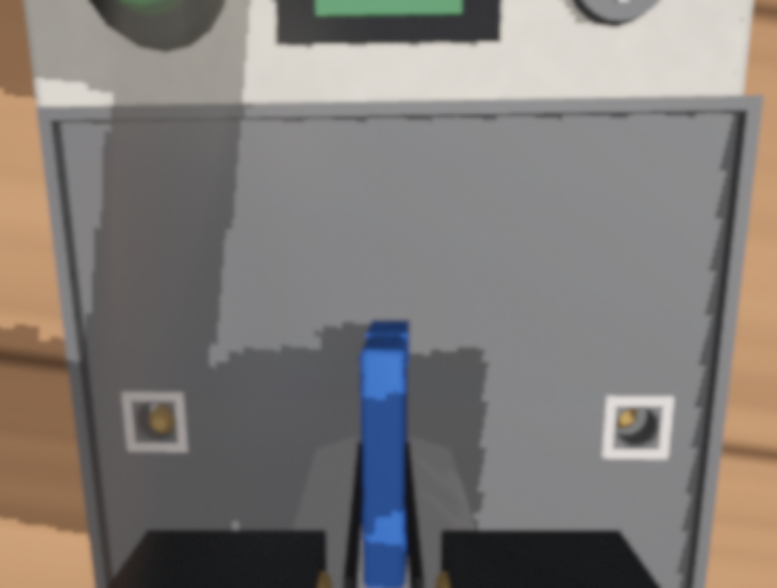

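Both brass pegs now show inside the holes. I lower a bit more, release, and nudge down.

arm_command --pt "0 0 -0.004 0" --pt "0 0 -0.008 0" --pt "0 0 -0.012 0" --pt "0 0 -0.012 0"

```text
time: 10.33
tool_pos: [0.5916, 0.0067, 0.0724]
ee_rot: [3.139, 0.002, -3.008]
wrist_force: [0.2, 5.1, 0.2]
width: 0.011
finger_force: 29.9
```

arm_command --pt "0 0 0 0" --pt "0 0 0 0" --pt "0 0 0 0" --pt "0 0 0 0" --pt "0 0 0 0" --pt "0 0 0 0" --claw 0.6

```text
time: 10.83
tool_pos: [0.5912, 0.0048, 0.0721]
ee_rot: [-3.141, 0.0, -3.009]
wrist_force: [-0.7, 0.3, 0.1]
width: 0.0375
finger_force: 0.0
```

```bash
python3 - <<'E'
from h import *
o=robot.get_obs(); print(o['time'],o['tool_pos'],o['width'],o['wrist_force'],o['wrist_torque'])
C,im=shot('wrist','w8')
m=cv2.resize(im[60:340,130:500],None,fx=2.1,fy=2.1); cv2.imwrite('pics/c8.png',m)
E
```

```text
10.8333 [0.5912 0.0048 0.0721] 0.03753888932497297 [-0.6531  0.3312  0.0617] [ 0.0747  0.0235 -0.0182]
```

View pics/c8.png

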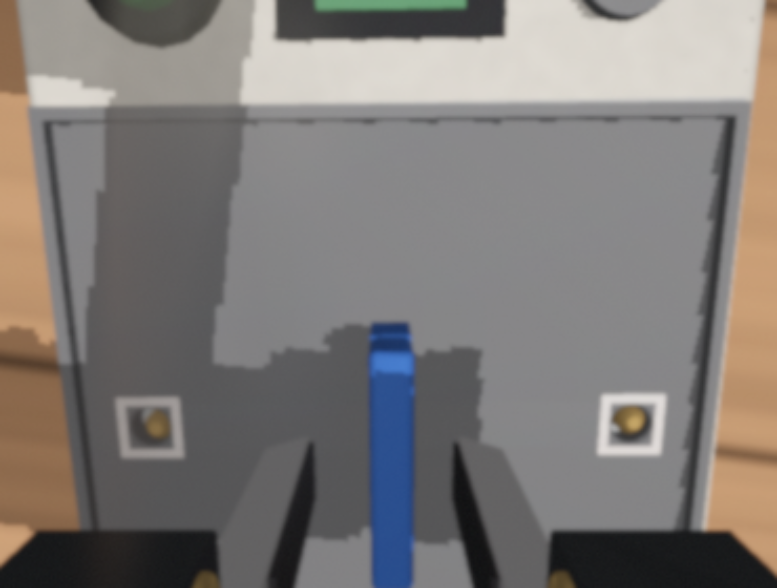

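Carrier looks flat, a peg showing in each hole. Numeric check while I move off to look at the casts.

arm_command --pt "0 0 0.05 0" --pt "0 0 0.12 0" --pt "0 0 0.2 0" --pt "0 0 0.28 0" --pt "0 0 0.28 0" --pt "0 0 0.28 0"

```text
time: 11.38
tool_pos: [0.5929, 0.0049, 0.216]
ee_rot: [-3.14, 0.008, -3.009]
wrist_force: [-0.6, -0.6, -1.6]
width: 0.0375
finger_force: 0.0
```

```bash
cat > holes.py <<'E'
from h import *
C,im=shot('wrist','w9')
o=robot.get_obs(); print(o['time'],o['tool_pos'])
m=cv2.inRange(cv2.cvtColor(im,cv2.COLOR_BGR2HSV),np.array((0,0,0)),np.array((180,60,255)))
# predicted frame positions
c0=np.array([.5907,.0095,.057]); r=R.from_euler('z',8.4,degrees=True)
pred=w2p(C,[c0+r.apply([0,s*.08,0]) for s in(-1,1)])
g=cv2.cvtColor(im,cv2.COLOR_BGR2GRAY); out=[]
for u,v in pred:
    a=g[int(v)-14:int(v)+15,int(u)-14:int(u)+15]; th=(np.median(a)+a.max())/2
    k=(a>th).astype('uint8'); n,l,s,_=cv2.connectedComponentsWithStats(k); i=1+np.argmax(s[1:,4])
    x,y,w,h,ar=s[i]; out.append((int(u)-14+x+(w-1)/2,int(v)-14+y+(h-1)/2)); print('pred',u,v,'box',w,h,ar,out[-1])
for z in (.057,.062,.068):
  a,b=p2w(C,out,z); d=b-a; print(z,np.linalg.norm(d),(a+b)/2,np.degrees(np.arctan2(-d[0],d[1])))
E
python3 holes.py
```

```text
11.4333 [0.5916 0.0051 0.2129]
pred 244.55768933447527 219.4939758872012 box 23 25 215 (np.float64(241.0), np.float64(217.0))
pred 388.2105292413733 217.6453777986234 box 20 19 213 (np.float64(386.5), np.float64(219.0))
0.057 0.16200024210427547 [0.5904 0.0066 0.057 ] 6.84911159323595
0.062 0.15978351112746542 [0.5895 0.0065 0.062 ] 6.849111593235943
0.068 0.15712343395529332 [0.5883 0.0063 0.068 ] 6.849111593235935
```

arm_command --pt "-0.18 -0.63 0 0" --pt "-0.18 -0.63 0 0" --pt "-0.18 -0.63 0 0" --pt "-0.18 -0.63 0 0" --pt "-0.18 -0.63 0 0" --pt "-0.18 -0.63 0 0" --pt "-0.18 -0.63 0 0" --pt "-0.18 -0.63 0 0" --claw 0.2

```text
time: 12.1
tool_pos: [0.4987, -0.3115, 0.2086]
ee_rot: [3.138, -0.004, -3.01]
wrist_force: [0.3, 0.4, -0.5]
width: 0.0748
finger_force: 0.0
```

arm_command --pt "0 0 0 0" --pt "0 0 0 0" --pt "0 0 0 0" --pt "0 0 0 0"

```text
time: 12.43
tool_pos: [0.5012, -0.3082, 0.2107]
ee_rot: [3.14, -0.001, -3.007]
wrist_force: [0.0, 0.5, -0.7]
width: 0.0755
finger_force: 0.0
```

```bash
cat > casts.py <<'E'
from h import *
from scipy.optimize import minimize
B=np.array([(-30,-24),(12,-24),(30,-15),(30,15),(12,24),(-30,24)])/1e3
def hullpx(C,p,z0):
    b=B@np.array([[np.cos(p[2]),np.sin(p[2])],[-np.sin(p[2]),np.cos(p[2])]])+p[:2]
    P=np.r_[np.c_[b,np.full(6,z0)],np.c_[b,np.full(6,z0+.028)]]
    return cv2.convexHull(w2p(C,P).astype('float32'))[:,0]
def iou(A,h):
    ia=cv2.intersectConvexConvex(A,h)[0]; return ia/(cv2.contourArea(A)+cv2.contourArea(h)-ia)
def find(C,im,z0=0,amin=300):
    m=cv2.inRange(cv2.cvtColor(im,cv2.COLOR_BGR2HSV),np.array((20,110,60)),np.array((34,255,255)))
    m=cv2.morphologyEx(m,cv2.MORPH_CLOSE,np.ones((5,5),'uint8'))
    n,l,s,c=cv2.connectedComponentsWithStats(m); r=[]
    for i in range(1,n):
        if s[i,4]<amin: continue
        A=cv2.convexHull(np.argwhere(l==i)[:,::-1].astype('float32'))[:,0]
        q=p2w(C,c[i],z0+.02)[0]; best=None
        for y in np.arange(-180,180,45):
            f=minimize(lambda p:-iou(A,hullpx(C,p,z0).astype('float32')),[q[0],q[1],np.radians(y)],method='Nelder-Mead',options=dict(initial_simplex=np.array([q[0],q[1],np.radians(y)])+np.array([[0,0,0],[.01,0,0],[0,.01,0],[0,0,.4]])))
            if best is None or f.fun<best.fun: best=f
        r.append((best.x,-best.fun)); p=best.x
        print('cast',c[i].round(),s[i,4],p[:2],'yaw',round((np.degrees(p[2])+180)%360-180,1),'iou',round(-best.fun,3),'edge' if s[i,0]<1 or s[i,0]+s[i,2]>638 else '')
    return r
if __name__=='__main__':
    import sys
    o=robot.get_obs(); print(o['time'],o['tool_pos'],np.degrees(o['ee_rot'][2])%360)
    C,im=shot('wrist',sys.argv[1]); find(C,im)
E
python3 casts.py w10
```

```text
12.4333 [ 0.5012 -0.3082  0.2107] 187.7091440860863
cast [363. 126.] 690 [ 0.4026 -0.273 ] yaw 176.6 iou 0.3 
cast [358. 148.] 628 [ 0.4064 -0.2634] yaw 4.2 iou 0.791 
cast [251. 136.] 598 [ 0.4307 -0.371 ] yaw 74.1 iou 0.271 
cast [243. 162.] 388 [ 0.4494 -0.3857] yaw 92.5 iou 0.49 
cast [235. 235.] 551 [ 0.5331 -0.3853] yaw 158.0 iou 0.287 
cast [353. 258.] 1048 [ 0.5533 -0.2471] yaw 16.1 iou 0.918 
cast [486. 368.] 802 [ 0.6846 -0.046 ] yaw 38.4 iou 0.634 
cast [138. 368.] 822 [ 0.7447 -0.509 ] yaw -24.4 iou 0.635
```

```bash
sed -i "s/np.ones((5,5),'uint8')/cv2.getStructuringElement(2,(13,13))/; s/if s\[i,4\]<amin: continue/if s[i,4]<amin or c[i][1]>330: continue/" casts.py
python3 - <<'E'
from casts import *
o=robot.get_obs(); C=cam('wrist'); find(C,cv2.imread('pics/w10.png'))
a,b=(201.4,263.3),(430.7,261.9)
# c8 check, tool pose as recorded
o=dict(tool_pos=np.array([.5912,.0048,.0721]),ee_rot=np.array([-3.141,0,-3.009])); C=cam('wrist',o)
for z in(.057,.061,.065):
  p,q=p2w(C,[a,b],z); d=q-p; print(z,np.linalg.norm(d),(p+q)/2,np.degrees(np.arctan2(-d[0],d[1])))
E
```

```text
cast [362. 136.] 2219 [ 0.4041 -0.2639] yaw 6.8 iou 0.946 
cast [250. 148.] 1728 [ 0.4314 -0.3896] yaw -21.7 iou 0.81 
cast [232. 246.] 1268 [ 0.5544 -0.3993] yaw -24.1 iou 0.759 
cast [354. 260.] 1797 [ 0.5537 -0.247 ] yaw 16.0 iou 0.92 
0.057 0.160276044684954 [0.592  0.0081 0.057 ] 8.002184364385608
0.061 0.1573887626318274 [0.5907 0.0079 0.061 ] 8.002184364385599
0.065 0.15450148057870083 [0.5894 0.0077 0.065 ] 8.002184364385592
```

Carrier confirmed home: hole spacing is 160.3 mm when taken at the 57 mm plate height, centre (0.592, 0.008), yaw 8°. First cast: (0.404,-0.264).

arm_command --pt "-0.1 0.04 -0.05 -0.008" --pt "-0.18 0.075 -0.12 -0.008" --pt "-0.208 0.087 -0.2 -0.008" --pt "-0.208 0.087 -0.28 -0.008" --pt "-0.208 0.087 -0.35 -0.008" --pt "-0.208 0.087 -0.4 -0.008" --pt "-0.208 0.087 -0.409 -0.008" --pt "-0.208 0.087 -0.409 -0.008"

```text
time: 13.15
tool_pos: [0.3953, -0.2634, 0.0048]
ee_rot: [3.136, -0.005, -3.024]
wrist_force: [-0.4, -0.5, 0.5]
width: 0.0753
finger_force: 0.0
```

arm_command --pt "0 0 0 0" --pt "0 0 0 0" --pt "0 0 0 0" --pt "0 0 0 0" --pt "0 0 0 0" --pt "0 0 0 0" --pt "0 0 0 0" --claw 1.0

```text
time: 13.73
tool_pos: [0.3973, -0.2665, 0.0078]
ee_rot: [-3.141, 0.001, -3.026]
wrist_force: [0.6, 0.7, 0.6]
width: 0.0318
finger_force: 0.0
```

arm_command --pt "0 0 0.01 0" --pt "0 0 0.04 0" --pt "0 0 0.1 0" --pt "0 0 0.17 0" --pt "0 0 0.23 0" --pt "0 0 0.27 0" --pt "0 0 0.28 0" --pt "0 0 0.28 0"

```text
time: 14.4
tool_pos: [0.3979, -0.2671, 0.1494]
ee_rot: [-3.139, 0.003, -3.026]
wrist_force: [0.1, 0.3, -0.7]
width: 0.0005
finger_force: 0.0
```

The grasp closed on nothing. Looking again.

```bash
python3 casts.py w11; python3 - <<'E'
import cv2,numpy as np
a=cv2.imread('pics/w10.png');b=cv2.imread('pics/w11.png')
cv2.imwrite('pics/c11.png',np.hstack([a[60:360,150:550],b[60:360,120:520]]))
E
```

```text
14.4 [ 0.3979 -0.2671  0.1494] 186.6490447326478
cast [315. 230.] 2533 [ 0.4063 -0.263 ] yaw 6.7 iou 0.897 
cast [192. 235.] 687 [ 0.4244 -0.383 ] yaw 141.7 iou 0.257 
cast [194. 255.] 419 [ 0.4368 -0.3851] yaw 126.3 iou 0.614 
cast [187. 329.] 1376 [ 0.5338 -0.3949] yaw 158.0 iou 0.583
```

View pics/c11.png

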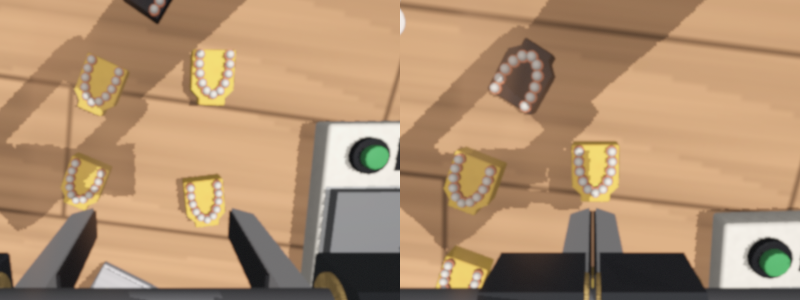

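The cast is still at almost the same place, at (315,230) in the wrist view. I retry, watching the fingers in small steps.

arm_command --pt "0 0.006 0 0" --pt "0 0.006 0 0" --pt "0 0.006 0 0" --pt "0 0.006 0 0" --pt "0 0.006 0 0" --pt "0 0.006 0 0" --pt "0 0.006 0 0" --pt "0 0.006 0 0" --claw 0.2

```text
time: 15.12
tool_pos: [0.3971, -0.2633, 0.1473]
ee_rot: [3.141, -0.0, -3.025]
wrist_force: [-0.6, 0.6, 0.1]
width: 0.0508
finger_force: 0.0
```

arm_command --pt "0 0 0 0" --pt "0 0 0 0" --pt "0 0 -0.06 0" --pt "0 0 -0.12 0" --pt "0 0 -0.18 0" --pt "0 0 -0.24 0" --pt "0 0 -0.288 0" --pt "0 0 -0.288 0"

```text
time: 15.78
tool_pos: [0.3932, -0.2601, -0.0022]
ee_rot: [3.133, -0.008, -3.026]
wrist_force: [-1.1, 1.1, 0.5]
width: 0.0754
finger_force: 0.0
```

arm_command --pt "0 0 0 0" --pt "0 0 0 0" --pt "0 0 0 0" --claw 0.4

```text
time: 16.03
tool_pos: [0.3987, -0.2646, 0.0058]
ee_rot: [-3.138, 0.003, -3.025]
wrist_force: [-0.2, 0.1, -0.5]
width: 0.0588
finger_force: 0.0
```

arm_command --pt "0 0 0 0" --pt "0 0 0 0" --claw 0.55

```text
time: 16.2
tool_pos: [0.3981, -0.2642, 0.0051]
ee_rot: [-3.139, 0.002, -3.026]
wrist_force: [0.4, -0.1, -0.7]
width: 0.0467
finger_force: 0.0
```

```bash
python3 casts.py w12; python3 -c "
from h import *
print(robot.get_obs())"
```

```text
16.2 [ 0.3981 -0.2642  0.0051] 186.65136320455878
cast [312. 262.] 3084 [ 0.3896 -0.2651] yaw -172.5 iou 0.571 
cast [116. 279.] 4238 [ 0.411  -0.3773] yaw 115.3 iou 0.632 
cast [311. 312.] 1041 [ 0.4104 -0.2627] yaw -177.9 iou 0.54 
{'time': 16.25, 'joint_positions': array([-0.7046,  0.0274,  1.7868,  0.0001,  1.3248, -2.3916]), 'qvel': array([-0.0006,  0.0069,  0.0114, -0.    , -0.0016,  0.0004]), 'joint_torque': array([ -0.0034, -28.654 , -27.5179,  -0.0636,   0.0269,   0.0001]), 'tool_pos': array([ 0.3978, -0.2639,  0.0047]), 'ee_rot': array([-3.1398,  0.0018, -3.0254]), 'wrist_force': array([0.0715, 0.1061, 0.0077]), 'wrist_torque': array([ 0.0369, -0.0358,  0.0081]), 'finger_force': 0.0, 'width': 0.043525815995075656}
```

View pics/w12.png

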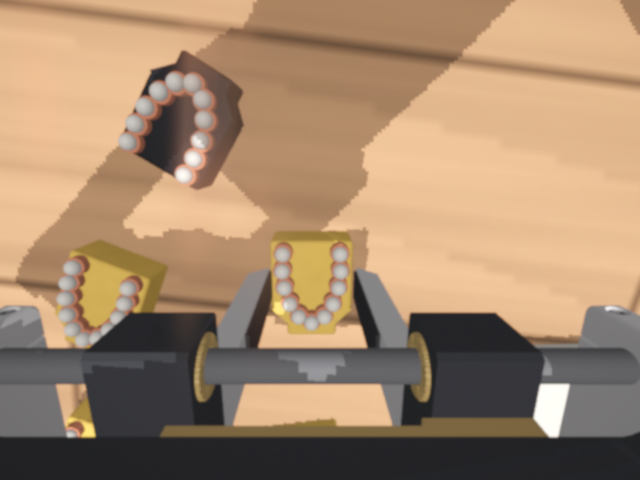

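Fingers lie beside the cast's flat sides, between about columns 270 and 357. I close further, then check the force.

arm_command --pt "0 0 0 0" --pt "0 0 0 0" --claw 0.6

```text
time: 16.42
tool_pos: [0.3972, -0.2634, 0.0037]
ee_rot: [-3.141, 0.001, -3.026]
wrist_force: [-0.3, 0.8, 0.3]
width: 0.0381
finger_force: 0.0
```

```bash
python3 - <<'E'
from h import *
o=robot.get_obs(); print(o['time'],o['tool_pos'],o['width'],o['finger_force'],o['wrist_force'])
C,im=shot('wrist','w13'); a=cv2.imread('pics/w12.png')
d=cv2.absdiff(a,im).max(2); ys,xs=np.where(d[:340]>40); print(len(xs),xs.min() if len(xs) else 0,xs.max() if len(xs) else 0)
def prof(i): return ''.join('Y' if (20<=h<=34 and s>110) else '.' for h,s,v in cv2.cvtColor(i,cv2.COLOR_BGR2HSV)[292,250:375])
for r in (245,262,292):
  for i in (a,im):
    hsv=cv2.cvtColor(i,cv2.COLOR_BGR2HSV)[r]; print(r,[x for x in range(200,420) if 20<=hsv[x][0]<=34 and hsv[x][1]>110][::200] , (lambda q:(q.min(),q.max()))(np.array([x for x in range(200,420) if 20<=hsv[x][0]<=34 and hsv[x][1]>110])))
E
```

```text
16.4167 [ 0.3972 -0.2634  0.0037] 0.03806997753352087 0.0 [-0.3364  0.7714  0.2593]
8792 14 639
245 [271] (np.int64(271), np.int64(352))
245 [269] (np.int64(269), np.int64(350))
262 [271] (np.int64(271), np.int64(351))
262 [270] (np.int64(270), np.int64(350))
292 [272] (np.int64(272), np.int64(350))
292 [293] (np.int64(293), np.int64(326))
```

```bash
python3 - <<'E'
import cv2,numpy as np
def ch(p):
    h,s,v=map(int,p)
    if 20<=h<=34 and s>110: return 'Y'
    if s<45: return '#' if v<70 else 'g' if v<150 else 'w'
    return '.'
a=[cv2.cvtColor(cv2.imread(f'pics/{n}.png'),cv2.COLOR_BGR2HSV) for n in('w12','w13')]
for r in range(222,346,6): print(r,*[''.join(ch(i[r,c]) for c in range(220,405,4)) for i in a])
E
```

```text
222 ............................................... ...............................................
228 ............................................... ...............................................
234 ................YYYYYYYYYYYYYYYY............... .................YYYYYYYYYYYYYYY...............
240 ..............YYYYYYYYYYYYYYYYYYY.............. ...............YYYYYYYYYYYYYYYYYY..............
246 .............Y....YYYYYYYYYY....YY............. .............Y....YYYYYYYYYY....Y..............
252 ..............wwww.YYYYYYYYY.www............... ..............www.YYYYYYYYY..www...............
258 .............Y.ww.YYYYYYYYYY.www............... ..............www.YYYYYYYYYYwwww...............
264 .............Y....YYYYYYYYYY................... .............Y....YYYYYYYYYY....Y..............
270 ...........g..wwww.YYYYYYYYY.www..gg........... .............wwww.YYYYYYYYYY.www.gw............
276 .......ggggg.Y.ww.YYYYYYYYYY.wwwY.#ggggg....... .........ggggggww.YYYYYYYYYY.www#ggggg.........
282 ......gggggg.Y..w..YYYYYYYYY.ww.Y.#gggggw...... ........gggggg....YYYYYYYYY.....#gggggw........

[... 299 characters left out ...]

306 ...ggggggg....YYwww...YYY..www.YY..###gggggg... .....ggggggg....www..YYYY..www.YY##ggggggw.....
312 ..ggggggg.....YYY..ww....www.YYY...###ggggggg.. .....ggggggg..YY.ww........ww.YYY###gggggg.....
318 .ggggggg........YYwwwwwwwwww.YY....####ggggggg. ###.ggggggg....YY.www...wwww.YY..###ggggggg.###
324 gggggggg.........YY...www..YY.......###gggggggg ###gggggggg......Y.wwwwwwww.Y.....###ggggggg###
330 ggggggg#.........YYYYY..YYYYY........###ggggggg ####gggggg#......YYYY.ww.YYYY.....###ggggggg###
336 ggggggg#.............................###ggggggg #...gggggg#........................##gggggg....
342 ggggggg#.............................###ggggggg ..Y.gggggg#........................##gggggg....
```

arm_command --pt "0 0 0 0" --pt "0 0 0 0" --pt "0 0 0 0" --pt "0 0 0 0" --pt "0 0 0 0" --pt "0 0 0 0" --pt "0 0 0 0" --pt "0 0 0 0" --claw 1.0

```text
time: 17.13
tool_pos: [0.3971, -0.2633, 0.0034]
ee_rot: [3.141, 0.0, -3.025]
wrist_force: [-0.2, -0.1, 0.3]
width: 0.0007
finger_force: 0.0
```

```bash
cat > asc.py <<'E'
import sys
from h import *
def ch(p):
    h,s,v=map(int,p)
    if 20<=h<=34 and s>110: return 'Y'
    if s<45: return '#' if v<70 else 'g' if v<150 else 'w'
    return '.'
def asc(im,r0,r1,c0,c1,dr=6,dc=4):
    i=cv2.cvtColor(im,cv2.COLOR_BGR2HSV)
    for r in range(r0,r1,dr): print(r,''.join(ch(i[r,c]) for c in range(c0,c1,dc)))
E
python3 - <<'E'
from asc import *
o=robot.get_obs(); print(o['time'],o['tool_pos'],o['width'],o['finger_force'],o['wrist_force'])
C,im=shot('wrist','w14'); asc(im,222,346,220,405)
E
```

```text
17.1333 [ 0.3971 -0.2633  0.0034] 0.000658642090070118 0.0 [-0.2484 -0.0514  0.3426]
222 ...............................................
228 ...............................................
234 ..................YYYYYYY.YYY..Y...............
240 ...............YYYYYYYYYYYYYYYYY...............
246 .............Y...YYYYYYYYYYY...YY..............
252 ..............www.YYYYYYYYY..ww.Y..............
258 ..............www.YYYYYYYYY.wwww...............
264 .............Y....YYYYYYYYYY....Y..............
270 ..............www.YY.ggYgg...www...............
276 ..............www.gggggYgggggwww...............
282 .............Y....gggggYgggggg..Y..............
288 .............YwwwggggggYggggggw.Y..............
294 .............YwwwggggggYggggggw.Y..............
300 .............YY..ggggggYgggggg.YY..............
306 .............YY.gggggggYgggggggYY..............
312 .............YY.ggggggg.gggggggYY..............
318 ######################g.g######################
324 ######################ggg######################
330 ######################gg#######################
336 #####################.....#####################
342 #####################.Y...#####################
```

```bash
python3 - <<'E'
from asc import *
for n in('w11','w14'):
    im=cv2.imread(f'pics/{n}.png'); print(n); asc(im,246,330,260,364,3,3)
E
```

```text
w11
246 ...........YYY.ww.Y..w..YYY........
249 ............YY.ww...wwwYYY.........
252 .............YY.wwwwww.YY..........
255 ..............YYY.wwYYYY...........
258 ..............YYYYYYYYYY...........
261 .................YYYYYY............
264 ...................................
267 ...................................
270 ...............gg..gg..............
273 ............ggggg..ggggg...........
276 ...........gggggg..gggggg..........
279 ..........ggggggg..gggggg..........
282 ..........ggggggg..ggggggg.........
285 ..........ggggggg..ggggggg.........
288 ..........ggggggg..ggggggg.........
291 ..........ggggggg..ggggggg.........
294 .........gggggggg..ggggggg.........
297 .........gggggggg..gggggggg........
300 .........gggggggg..gggggggg........
303 .........gggggggg..gggggggg........
306 .........gggggggg..gggggggg........
309 ........ggggggggg..ggggggggg.......
312 ........ggggggggg..ggggggggg.......
315 .......########gg..g###############
318 ......#########gg..g###############
321 ....###########gg..g###############
324 ..#.###########gg..g###############
327 ...#########
[... 447 characters left out ...]
gg..ggggggwwww......
279 ....Y.www.ggggggg..gggggggww.Y.....
282 ....Y.....ggggggg..ggggggg...Y.....
285 ....Y.wwwwggggggg..gggggggww.Y.....
288 ....Y.wwwwggggggg..gggggggww.Y.....
291 ......wwwggggggggY.gggggggww.Y.....
294 ....Y.wwwgggggggg..gggggggww.Y.....
297 ....YY.wwgggggggg..gggggggg.YY.....
300 ....YYY..ggggggggY.ggggggggYYY.....
303 ....YY..gggggggggYYgggggggg.YY.....
306 ....YY.wgggggggggYYgggggggg.YY.....
309 ....YYY.gggggggggYYgggggggggYY.....
312 ....YYY.ggggggggg..gggggggggYY.....
315 ###############gg..g###############
318 ###############gg..g###############
321 ###############ggggg###############
324 ###############ggg#g###############
327 ###############ggg#g###############
```

The rounded fingertips show unobstructed in front of the cast in w14, exactly as they do in free air. So the real tips sit about 25 mm above the reported TCP, over the cast. That also explains the weak tip-only grip on the carrier. I open above the cast and descend below the reported zero in small steps, watching the force.

arm_command --pt "0 0 0.03 0" --pt "0 0 0.06 0" --pt "0 0 0.06 0" --pt "0 0 0.06 0" --pt "0 0 0.06 0" --pt "0 0 0.06 0" --pt "0 0 0.06 0" --pt "0 0 0.06 0" --claw 0.2

```text
time: 17.85
tool_pos: [0.3966, -0.2629, 0.0325]
ee_rot: [3.14, -0.001, -3.026]
wrist_force: [-0.1, -0.1, 0.1]
width: 0.0504
finger_force: 0.0
```

arm_command --pt "0 0 0 0" --pt "0 0 0 0" --pt "0 0 0 0" --pt "0 0 0 0" --pt "0 0 -0.02 0" --pt "0 0 -0.04 0" --pt "0 0 -0.06 0" --pt "0 0 -0.06 0"

```text
time: 18.52
tool_pos: [0.395, -0.2615, -0.0001]
ee_rot: [3.137, -0.004, -3.026]
wrist_force: [0.1, -0.1, -0.5]
width: 0.0754
finger_force: 0.0
```

arm_command --pt "0 0 -0.005 0" --pt "0 0 -0.01 0" --pt "0 0 -0.015 0" --pt "0 0 -0.02 0" --pt "0 0 -0.02 0"

```text
time: 18.93
tool_pos: [0.3969, -0.2631, -0.007]
ee_rot: [3.141, -0.0, -3.026]
wrist_force: [-0.6, 0.1, -0.1]
width: 0.0752
finger_force: 0.0
```

arm_command --pt "0 0 -0.005 0" --pt "0 0 -0.01 0" --pt "0 0 -0.01 0"

```text
time: 19.18
tool_pos: [0.3968, -0.263, -0.0121]
ee_rot: [3.141, -0.0, -3.026]
wrist_force: [-0.8, 0.1, -0.9]
width: 0.0751
finger_force: 0.0
```

arm_command --pt "0 0 -0.005 0" --pt "0 0 -0.008 0" --pt "0 0 -0.008 0"

```text
time: 19.43
tool_pos: [0.3968, -0.2631, -0.0161]
ee_rot: [3.141, -0.0, -3.026]
wrist_force: [-0.9, 0.6, -0.7]
width: 0.0755
finger_force: 0.0
```

Confirmed, no contact at reported z = -16 mm. Continuing down to find the table.

arm_command --pt "0 0 -0.003 0" --pt "0 0 -0.006 0" --pt "0 0 -0.006 0"

```text
time: 19.68
tool_pos: [0.3969, -0.2631, -0.019]
ee_rot: [3.141, -0.0, -3.026]
wrist_force: [0.2, -0.3, -0.4]
width: 0.0754
finger_force: 0.0
```

arm_command --pt "0 0 -0.003 0" --pt "0 0 -0.005 0" --pt "0 0 -0.005 0"

```text
time: 19.93
tool_pos: [0.3969, -0.2631, -0.0214]
ee_rot: [3.141, -0.0, -3.025]
wrist_force: [-0.2, -0.6, 0.6]
width: 0.0751
finger_force: 0.0
```

arm_command --pt "0 0 -0.003 0" --pt "0 0 -0.005 0" --pt "0 0 -0.005 0"

```text
time: 20.18
tool_pos: [0.3969, -0.2631, -0.0239]
ee_rot: [3.141, -0.0, -3.025]
wrist_force: [0.4, -0.1, 0.0]
width: 0.0749
finger_force: 0.0
```

arm_command --pt "0 0 0 0" --pt "0 0 0 0" --pt "0 0 0 0" --pt "0 0 0 0" --pt "0 0 0 0" --pt "0 0 0 0" --pt "0 0 0 0" --claw 1.0

```text
time: 20.77
tool_pos: [0.3971, -0.2634, -0.0236]
ee_rot: [-3.141, 0.0, -3.025]
wrist_force: [-0.1, 0.1, -0.7]
width: 0.0478
finger_force: 30.0
```

arm_command --pt "0 0 0.01 0" --pt "0 0 0.04 0" --pt "0 0 0.1 0" --pt "0 0 0.18 0" --pt "0 0 0.25 0" --pt "0 0 0.3 0" --pt "0 0 0.32 0" --pt "0 0 0.32 0"

```text
time: 21.43
tool_pos: [0.3984, -0.2644, 0.1395]
ee_rot: [-3.137, 0.004, -3.025]
wrist_force: [1.4, -0.2, -1.9]
width: 0.0479
finger_force: 30.0
```

```bash
python3 - <<'E'
from casts import *
o=robot.get_obs(); t=o['tool_pos']; print(o['time'],t,np.degrees(o['ee_rot'][2])%360,o['width'],o['finger_force'],o['wrist_force'])
C,im=shot('wrist','w15'); 
for z0 in (t[2]+.02,t[2]+.024,t[2]+.028): print(z0-t[2]); r=find(C,im[:],z0)
E
```

```text
21.4333 [ 0.3984 -0.2644  0.1395] 186.6547043558534 0.047905162285263855 29.999520778656006 [ 1.3798 -0.1638 -1.858 ]
0.01999999999999999
cast [156. 222.] 1563 [ 0.3789 -0.3432] yaw 135.5 iou 0.239 
cast [316. 284.] 4696 [ 0.4065 -0.2617] yaw 9.3 iou 0.726 
cast [273. 326.] 357 [ 0.4453 -0.2851] yaw 161.9 iou 0.051 
0.023999999999999994
cast [156. 222.] 1563 [ 0.3782 -0.3412] yaw 135.5 iou 0.229 
cast [316. 284.] 4696 [ 0.3921 -0.264 ] yaw -176.2 iou 0.698 
cast [273. 326.] 357 [ 0.4435 -0.2848] yaw 161.8 iou 0.049 
0.027999999999999997
cast [156. 222.] 1563 [ 0.3775 -0.3391] yaw 135.5 iou 0.218 
cast [316. 284.] 4696 [ 0.3906 -0.2646] yaw -176.2 iou 0.67 
cast [273. 326.] 357 [ 0.4416 -0.2845] yaw 161.7 iou 0.047
```

Cast held (47.8 mm, 30 N). Carrying it to the far right slot.

arm_command --pt "0.03 0.028 0 0.005" --pt "0.09 0.084 0 0.01" --pt "0.155 0.145 0 0.013" --pt "0.22 0.206 0 0.013" --pt "0.285 0.266 0 0.013" --pt "0.35 0.327 0 0.013" --pt "0.405 0.378 0 0.013" --pt "0.448 0.418 0 0.013"

```text
time: 22.15
tool_pos: [0.6206, -0.0516, 0.132]
ee_rot: [3.139, -0.006, -2.997]
wrist_force: [0.3, -0.9, -1.2]
width: 0.048
finger_force: 30.0
```

arm_command --pt "0.022 0.021 0 0" --pt "0.035 0.033 -0.02 0" --pt "0.035 0.033 -0.06 0" --pt "0.035 0.033 -0.1 0" --pt "0.035 0.033 -0.13 0" --pt "0.035 0.033 -0.15 0" --pt "0.035 0.033 -0.15 0" --pt "0.035 0.033 -0.15 0"

```text
time: 22.82
tool_pos: [0.637, -0.0382, 0.0593]
ee_rot: [3.141, -0.004, -2.999]
wrist_force: [0.1, 0.7, 0.2]
width: 0.0478
finger_force: 30.0
```

arm_command --pt "0.004 0 -0.015 0" --pt "0.004 0 -0.03 0" --pt "0.004 0 -0.042 0" --pt "0.004 0 -0.048 0" --pt "0.004 0 -0.05 0" --pt "0.004 0 -0.05 0"

```text
time: 23.32
tool_pos: [0.6403, -0.0377, 0.0359]
ee_rot: [3.141, -0.001, -2.998]
wrist_force: [-0.7, 0.2, -0.6]
width: 0.0478
finger_force: 30.0
```

arm_command --pt "0 0 -0.002 0" --pt "0 0 -0.002 0" --pt "0 0 -0.002 0"

```text
time: 23.57
tool_pos: [0.6408, -0.0378, 0.0357]
ee_rot: [-3.141, 0.001, -2.998]
wrist_force: [0.4, 0.3, -0.6]
width: 0.0476
finger_force: 30.0
```

arm_command --pt "0 0 -0.003 0" --pt "0 0 -0.003 0" --pt "0 0 -0.003 0"

```text
time: 23.82
tool_pos: [0.6405, -0.0378, 0.0338]
ee_rot: [3.141, -0.0, -2.998]
wrist_force: [-0.0, -0.7, -2.0]
width: 0.0475
finger_force: 30.0
```

arm_command --pt "0 0 0 0" --pt "0 0 0 0" --pt "0 0 0 0" --pt "0 0 0.02 0" --pt "0 0 0.08 0" --pt "0 0 0.16 0" --pt "0 0 0.24 0" --pt "0 0 0.28 0" --claw 0.37

```text
time: 24.48
tool_pos: [0.6426, -0.038, 0.1814]
ee_rot: [-3.139, 0.009, -2.998]
wrist_force: [0.3, 0.2, 1.5]
width: 0.0592
finger_force: 0.0
```

arm_command --pt "-0.04 -0.08 0.03 0" --pt "-0.08 -0.16 0.06 0" --pt "-0.12 -0.24 0.06 0" --pt "-0.16 -0.32 0.06 0" --pt "-0.2 -0.4 0.06 0" --pt "-0.22 -0.47 0.06 0" --pt "-0.23 -0.51 0.06 0" --pt "-0.23 -0.52 0.06 0" --claw 0.2

```text
time: 25.15
tool_pos: [0.5231, -0.3033, 0.2048]
ee_rot: [-3.139, -0.001, -3.005]
wrist_force: [-0.6, 0.8, 0.0]
width: 0.0752
finger_force: 0.0
```

```bash
sed -i 's/(20,110,60)/(18,125,35)/' casts.py; python3 casts.py w16; python3 - <<'E'
import cv2,numpy as np
im=cv2.imread('pics/w16.png')
hsv=cv2.cvtColor(im,cv2.COLOR_BGR2HSV)
t=cv2.imread('pics/w12.png'); h=cv2.cvtColor(t,cv2.COLOR_BGR2HSV)
for r,c in ((260,75),(260,90),(265,100),(275,145),(270,310),(200,300),(200,120),(240,200)): print(r,c,h[r,c])
E
```

```text
25.15 [ 0.5231 -0.3033  0.2048] 187.81641526717422
cast [222. 108.] 2262 [ 0.417  -0.4201] yaw -16.0 iou 0.856 
cast [231. 224.] 2043 [ 0.5488 -0.3994] yaw -15.5 iou 0.931 
cast [354. 243.] 1906 [ 0.5521 -0.2481] yaw 16.5 iou 0.929 
260 75 [  8  88 171]
260 90 [ 21 148 203]
265 100 [ 22 147 208]
275 145 [ 21 160 150]
270 310 [ 22 146 212]
200 300 [ 14 109 166]
200 120 [ 14 106 183]
240 200 [ 13 105 191]
```

arm_command --pt "0.03 0.07 -0.04 0.05" --pt "0.046 0.107 -0.11 0.07" --pt "0.046 0.107 -0.19 0.07" --pt "0.046 0.107 -0.27 0.07" --pt "0.046 0.107 -0.34 0.07" --pt "0.046 0.107 -0.39 0.07" --pt "0.046 0.107 -0.42 0.07" --pt "0.046 0.107 -0.43 0.07"

```text
time: 25.87
tool_pos: [0.5469, -0.2412, -0.0146]
ee_rot: [3.136, -0.004, -2.85]
wrist_force: [0.1, -0.2, -0.8]
width: 0.0749
finger_force: 0.0
```

arm_command --pt "0 0 -0.01 0" --pt "0 0 -0.02 0" --pt "0 0 -0.02 0" --pt "0 0 -0.02 0"

```text
time: 26.2
tool_pos: [0.5495, -0.2445, -0.0198]
ee_rot: [-3.14, 0.002, -2.851]
wrist_force: [-1.0, 0.1, 0.1]
width: 0.0753
finger_force: 0.0
```

arm_command --pt "0 0 0 0" --pt "0 0 0 0" --pt "0 0 0 0" --pt "0 0 0 0" --pt "0 0 0 0" --pt "0 0 0 0" --pt "0 0 0 0" --claw 1.0

```text
time: 26.78
tool_pos: [0.5492, -0.245, -0.0204]
ee_rot: [-3.14, 0.001, -2.852]
wrist_force: [0.3, -1.0, 2.7]
width: 0.0479
finger_force: 30.0
```

arm_command --pt "0 0 0.01 0" --pt "0 0 0.04 0" --pt "0 0 0.1 0" --pt "0 0 0.18 0" --pt "0 0 0.25 0" --pt "0 0 0.3 0" --pt "0 0 0.32 0" --pt "0 0 0.32 0"

```text
time: 27.45
tool_pos: [0.5498, -0.2447, 0.1418]
ee_rot: [-3.138, 0.004, -2.851]
wrist_force: [-0.2, -0.1, -2.0]
width: 0.0477
finger_force: 30.0
```

arm_command --pt "-0.002 0.03 0 -0.02" --pt "-0.002 0.09 0 -0.05" --pt "-0.002 0.16 0 -0.07" --pt "-0.002 0.23 0 -0.07" --pt "-0.002 0.29 0 -0.07" --pt "-0.002 0.34 0 -0.07" --pt "-0.002 0.375 0 -0.07" --pt "-0.002 0.386 0 -0.07"

```text
time: 28.12
tool_pos: [0.5454, -0.048, 0.1353]
ee_rot: [3.138, -0.006, -2.995]
wrist_force: [-0.4, -1.1, -1.5]
width: 0.0477
finger_force: 30.0
```

arm_command --pt "0 0 -0.02 0" --pt "0 0 -0.06 0" --pt "0 0 -0.1 0" --pt "0 0 -0.14 0" --pt "0 0 -0.17 0" --pt "0 0 -0.185 0" --pt "0 0 -0.19 0" --pt "0 0 -0.19 0"

```text
time: 28.78
tool_pos: [0.5466, -0.052, 0.0423]
ee_rot: [3.141, -0.003, -2.999]
wrist_force: [0.2, -0.3, -1.5]
width: 0.0476
finger_force: 30.0
```

arm_command --pt "0 0 -0.008 0" --pt "0 0 -0.008 0" --pt "0 0 -0.008 0"

```text
time: 29.03
tool_pos: [0.5481, -0.0515, 0.0407]
ee_rot: [-3.141, 0.001, -2.998]
wrist_force: [-1.1, -0.7, -1.4]
width: 0.048
finger_force: 30.0
```

arm_command --pt "0 0 -0.004 0" --pt "0 0 -0.007 0" --pt "0 0 -0.007 0"

```text
time: 29.28
tool_pos: [0.5478, -0.0513, 0.0366]
ee_rot: [-3.141, 0.001, -2.998]
wrist_force: [0.4, -0.1, -1.0]
width: 0.0479
finger_force: 30.0
```

arm_command --pt "0 0 0 0" --pt "0 0 0 0" --pt "0 0 0 0" --pt "0 0 0.02 0" --pt "0 0 0.08 0" --pt "0 0 0.16 0" --pt "0 0 0.24 0" --pt "0 0 0.28 0" --claw 0.37

```text
time: 29.95
tool_pos: [0.5496, -0.0517, 0.1833]
ee_rot: [-3.139, 0.009, -2.998]
wrist_force: [1.0, 0.8, -0.4]
width: 0.0593
finger_force: 0.0
```

arm_command --pt "-0.01 -0.07 0.02 0" --pt "-0.03 -0.15 0.04 0" --pt "-0.05 -0.23 0.04 0" --pt "-0.07 -0.31 0.04 0" --pt "-0.09 -0.39 0.04 0" --pt "-0.11 -0.47 0.04 0" --pt "-0.12 -0.54 0.04 0" --pt "-0.12 -0.6 0.04 0" --claw 0.2

```text
time: 30.62
tool_pos: [0.4861, -0.3541, 0.1977]
ee_rot: [-3.14, 0.001, -3.001]
wrist_force: [1.2, 0.8, -0.0]
width: 0.075
finger_force: 0.0
```

arm_command --pt "0 -0.02 0 0" --pt "0 -0.03 0 0" --pt "0 -0.03 0 0" --pt "0 -0.03 0 0" --pt "0 -0.03 0 0"

```text
time: 31.03
tool_pos: [0.4881, -0.3647, 0.1969]
ee_rot: [3.141, 0.001, -2.996]
wrist_force: [0.2, -0.4, 0.7]
width: 0.0754
finger_force: 0.0
```

```bash
python3 casts.py w17
```

```text
31.0333 [ 0.4881 -0.3647  0.1969] 188.33046900867402
cast [271. 145.] 2335 [ 0.416  -0.4208] yaw -16.6 iou 0.959 
cast [277. 260.] 1930 [ 0.5484 -0.3995] yaw -16.9 iou 0.926 
cast [581. 305.] 1082 [ 0.5554 -0.0041] yaw -95.8 iou 0.637
```

arm_command --pt "0.05 -0.03 0 -0.06" --pt "0.09 -0.055 -0.06 -0.12" --pt "0.107 -0.066 -0.13 -0.18" --pt "0.107 -0.066 -0.21 -0.207" --pt "0.107 -0.066 -0.29 -0.207" --pt "0.107 -0.066 -0.35 -0.207" --pt "0.107 -0.066 -0.39 -0.207" --pt "0.107 -0.066 -0.41 -0.207"

```text
time: 31.75
tool_pos: [0.5394, -0.3959, -0.0131]
ee_rot: [3.138, -0.007, 2.853]
wrist_force: [0.6, 0.1, 0.4]
width: 0.0755
finger_force: 0.0
```

arm_command --pt "0 0 -0.015 0" --pt "0 0 -0.026 0" --pt "0 0 -0.028 0" --pt "0 0 -0.028 0"

```text
time: 32.08
tool_pos: [0.542, -0.3998, -0.0211]
ee_rot: [-3.141, 0.002, 2.852]
wrist_force: [0.5, -1.2, 0.6]
width: 0.0753
finger_force: 0.0
```

arm_command --pt "0 0 0 0" --pt "0 0 0 0" --pt "0 0 0 0" --pt "0 0 0 0" --pt "0 0 0 0" --pt "0 0 0 0" --pt "0 0 0 0" --claw 1.0

```text
time: 32.67
tool_pos: [0.5414, -0.3993, -0.0221]
ee_rot: [3.141, 0.001, 2.851]
wrist_force: [0.0, -0.6, 3.3]
width: 0.0477
finger_force: 30.0
```

arm_command --pt "0 0 0.01 0" --pt "0 0 0.04 0" --pt "0 0 0.1 0" --pt "0 0 0.18 0" --pt "0 0 0.25 0" --pt "0 0 0.3 0" --pt "0 0 0.32 0" --pt "0 0 0.32 0"

```text
time: 33.33
tool_pos: [0.5423, -0.4005, 0.1411]
ee_rot: [-3.139, 0.006, 2.851]
wrist_force: [0.3, -0.2, -2.0]
width: 0.0478
finger_force: 30.0
```

arm_command --pt "0.005 0.03 0 0.01" --pt "0.016 0.09 0 0.05" --pt "0.029 0.165 0 0.1" --pt "0.043 0.24 0 0.15" --pt "0.056 0.315 0 0.19" --pt "0.07 0.39 0 0.207" --pt "0.083 0.465 0 0.207" --pt "0.096 0.54 0 0.207"

```text
time: 34.0
tool_pos: [0.5868, -0.1257, 0.133]
ee_rot: [3.138, -0.006, -2.997]
wrist_force: [0.8, -0.1, -1.2]
width: 0.0475
finger_force: 30.0
```

arm_command --pt "0.013 0.075 0 0" --pt "0.026 0.15 0 0" --pt "0.038 0.22 0 0" --pt "0.05 0.29 0 0" --pt "0.06 0.345 0 0" --pt "0.067 0.38 0 0" --pt "0.07 0.397 0 0" --pt "0.07 0.397 0 0"

```text
time: 34.67
tool_pos: [0.6221, 0.0718, 0.1339]
ee_rot: [3.14, -0.006, -2.994]
wrist_force: [-0.4, -0.5, -1.4]
width: 0.0475
finger_force: 30.0
```

arm_command --pt "0 0 -0.02 0" --pt "0 0 -0.06 0" --pt "0 0 -0.1 0" --pt "0 0 -0.14 0" --pt "0 0 -0.17 0" --pt "0 0 -0.18 0" --pt "0 0 -0.18 0" --pt "0 0 -0.18 0"

```text
time: 35.33
tool_pos: [0.6238, 0.0681, 0.0471]
ee_rot: [-3.142, -0.001, -3.0]
wrist_force: [-0.8, 0.5, -0.8]
width: 0.0475
finger_force: 30.0
```

arm_command --pt "0.002 0 -0.008 0" --pt "0.002 0 -0.016 0" --pt "0.002 0 -0.022 0" --pt "0.002 0 -0.024 0" --pt "0.002 0 -0.024 0"

```text
time: 35.75
tool_pos: [0.625, 0.0693, 0.0352]
ee_rot: [3.142, -0.0, -2.998]
wrist_force: [-0.2, 0.6, -0.9]
width: 0.0477
finger_force: 30.0
```

arm_command --pt "0 0 0 0" --pt "0 0 0 0" --pt "0 0 0 0" --pt "0 0 0.02 0" --pt "0 0 0.08 0" --pt "0 0 0.16 0" --pt "0 0 0.24 0" --pt "0 0 0.28 0" --claw 0.37

```text
time: 36.42
tool_pos: [0.6271, 0.0693, 0.1829]
ee_rot: [-3.14, 0.01, -2.998]
wrist_force: [0.8, -0.5, 0.9]
width: 0.0591
finger_force: 0.0
```

arm_command --pt "-0.02 -0.07 0.02 -0.03" --pt "-0.05 -0.14 0.04 -0.08" --pt "-0.08 -0.21 0.04 -0.13" --pt "-0.11 -0.28 0.04 -0.18" --pt "-0.14 -0.35 0.04 -0.2" --pt "-0.17 -0.42 0.04 -0.2" --pt "-0.2 -0.49 0.04 -0.2" --pt "-0.23 -0.56 0.04 -0.2" --claw 0.2

```text
time: 37.08
tool_pos: [0.5092, -0.2123, 0.1968]
ee_rot: [-3.141, 0.002, 2.866]
wrist_force: [0.1, -0.8, 0.2]
width: 0.075
finger_force: 0.0
```

arm_command --pt "-0.03 -0.07 0 0" --pt "-0.06 -0.14 0 0" --pt "-0.09 -0.21 0 0" --pt "-0.11 -0.27 0 0" --pt "-0.12 -0.31 0 0" --pt "-0.12 -0.33 0 0" --pt "-0.12 -0.34 0 0" --pt "-0.12 -0.34 0 0"

```text
time: 37.75
tool_pos: [0.4504, -0.381, 0.1956]
ee_rot: [3.141, 0.0, 2.866]
wrist_force: [-0.3, 0.4, -1.0]
width: 0.075
finger_force: 0.0
```

arm_command --pt "0 0 0 0" --pt "0 0 0 0" --pt "0 0 0 0"

```text
time: 38.0
tool_pos: [0.4507, -0.3795, 0.1957]
ee_rot: [3.141, 0.0, 2.868]
wrist_force: [0.7, -0.1, -0.0]
width: 0.075
finger_force: 0.0
```

```bash
python3 casts.py w18
```

```text
38.0 [ 0.4507 -0.3795  0.1957] 164.32671558852348
cast [269. 198.] 2149 [ 0.4171 -0.4213] yaw -16.3 iou 0.943 
cast [627. 231.] 1265 [ 0.5645 -0.026 ] yaw 146.7 iou 0.406 edge
```

arm_command --pt "-0.05 -0.05 0 -0.006" --pt "-0.075 -0.073 -0.06 -0.006" --pt "-0.081 -0.079 -0.13 -0.006" --pt "-0.081 -0.079 -0.21 -0.006" --pt "-0.081 -0.079 -0.29 -0.006" --pt "-0.081 -0.079 -0.35 -0.006" --pt "-0.081 -0.079 -0.39 -0.006" --pt "-0.081 -0.079 -0.408 -0.006"

```text
time: 38.72
tool_pos: [0.4079, -0.4172, -0.0129]
ee_rot: [3.137, -0.006, 2.854]
wrist_force: [0.2, 0.3, -0.1]
width: 0.0753
finger_force: 0.0
```

arm_command --pt "0 0 -0.015 0" --pt "0 0 -0.026 0" --pt "0 0 -0.027 0" --pt "0 0 -0.027 0"

```text
time: 39.05
tool_pos: [0.4104, -0.421, -0.0208]
ee_rot: [-3.14, 0.002, 2.854]
wrist_force: [0.3, -0.1, 0.5]
width: 0.0753
finger_force: 0.0
```

arm_command --pt "0 0 0 0" --pt "0 0 0 0" --pt "0 0 0 0" --pt "0 0 0 0" --pt "0 0 0 0" --pt "0 0 0 0" --pt "0 0 0 0" --claw 1.0

```text
time: 39.63
tool_pos: [0.4098, -0.4204, -0.0217]
ee_rot: [-3.141, 0.001, 2.853]
wrist_force: [-0.3, 0.9, 2.6]
width: 0.0476
finger_force: 30.0
```

arm_command --pt "0 0 0.01 0" --pt "0 0 0.04 0" --pt "0 0 0.1 0" --pt "0 0 0.18 0" --pt "0 0 0.25 0" --pt "0 0 0.3 0" --pt "0 0 0.32 0" --pt "0 0 0.32 0"

```text
time: 40.3
tool_pos: [0.4106, -0.4217, 0.1412]
ee_rot: [-3.138, 0.005, 2.853]
wrist_force: [0.7, -0.1, -1.6]
width: 0.0477
finger_force: 30.0
```

arm_command --pt "0.007 0.03 0 0.01" --pt "0.022 0.09 0 0.05" --pt "0.041 0.165 0 0.1" --pt "0.06 0.24 0 0.15" --pt "0.078 0.31 0 0.19" --pt "0.096 0.385 0 0.206" --pt "0.115 0.46 0 0.206" --pt "0.134 0.535 0 0.206"

```text
time: 40.97
tool_pos: [0.4744, -0.149, 0.134]
ee_rot: [3.137, -0.005, -2.997]
wrist_force: [1.8, 0.6, -1.0]
width: 0.0477
finger_force: 30.0
```

arm_command --pt "0.019 0.075 0 0" --pt "0.037 0.15 0 0" --pt "0.055 0.22 0 0" --pt "0.073 0.29 0 0" --pt "0.088 0.35 0 0" --pt "0.098 0.39 0 0" --pt "0.104 0.412 0 0" --pt "0.104 0.417 0 0"

```text
time: 41.63
tool_pos: [0.5267, 0.0581, 0.1347]
ee_rot: [3.14, -0.005, -2.994]
wrist_force: [-0.1, -0.4, -0.9]
width: 0.0475
finger_force: 30.0
```

arm_command --pt "0 0 -0.02 0" --pt "0 0 -0.06 0" --pt "0 0 -0.1 0" --pt "0 0 -0.14 0" --pt "0 0 -0.17 0" --pt "0 0 -0.18 0" --pt "0 0 -0.18 0" --pt "0 0 -0.18 0"

```text
time: 42.3
tool_pos: [0.5283, 0.0548, 0.0476]
ee_rot: [-3.141, -0.001, -3.0]
wrist_force: [-0.3, -0.8, -0.9]
width: 0.0476
finger_force: 30.0
```

arm_command --pt "0.002 0 -0.008 0" --pt "0.002 0 -0.016 0" --pt "0.002 0 -0.022 0" --pt "0.002 0 -0.024 0" --pt "0.002 0 -0.024 0"

```text
time: 42.72
tool_pos: [0.5294, 0.0558, 0.0356]
ee_rot: [3.141, -0.0, -2.998]
wrist_force: [0.7, 0.0, -1.4]
width: 0.0479
finger_force: 30.0
```

arm_command --pt "0 0 0 0" --pt "0 0 0 0" --pt "0 0 0 0" --pt "0 0 0.02 0" --pt "0 0 0.08 0" --pt "0 0 0.16 0" --pt "0 0 0.24 0" --pt "0 0 0.28 0" --claw 0.37

```text
time: 43.38
tool_pos: [0.5317, 0.0558, 0.1828]
ee_rot: [-3.14, 0.009, -2.998]
wrist_force: [0.1, 0.4, 0.6]
width: 0.0594
finger_force: 0.0
```

arm_command --pt "0.04 -0.03 0.06 0" --pt "0.08 -0.06 0.12 0" --pt "0.12 -0.09 0.17 0" --pt "0.14 -0.09 0.2 0" --pt "0.14 -0.09 0.2 0" --pt "0.14 -0.09 0.2 0" --pt "0.14 -0.09 0.2 0" --pt "0.14 -0.09 0.2 0" --claw 0.1

```text
time: 44.05
tool_pos: [0.5983, 0.0112, 0.2745]
ee_rot: [3.141, -0.003, -2.998]
wrist_force: [0.4, -0.3, 0.5]
width: 0.0847
finger_force: 0.0
```

```bash
python3 - <<'E'
from casts import *
o=robot.get_obs(); print(o['time'],o['tool_pos'],np.degrees(o['ee_rot'][2])%360)
C,im=shot('wrist','w19'); r=find(C,im,.057,100)
c0=np.array([.5915,.0088]); a=np.radians(8.2)
for p,i in r:
    d=p[:2]-c0; print((d[0]*np.cos(a)+d[1]*np.sin(a))*1e3,(-d[0]*np.sin(a)+d[1]*np.cos(a))*1e3,np.degrees(p[2])-8.2)
E
```

```text
44.05 [0.5983 0.0112 0.2745] 188.25343937964885
cast [355. 169.] 1655 [0.5358 0.0543] yaw 17.9 iou 0.823 
cast [353. 246.] 1511 [0.6317 0.071 ] yaw 13.7 iou 0.854 
cast [271. 247.] 1372 [ 0.6483 -0.0373] yaw 1.4 iou 0.818 
-48.66031305132508 52.94361327157028 9.690466380450264
48.68301293663286 55.82921616951813 5.533387982144506
49.6339937539077 -53.75135002494523 -6.814273938296703
```

View pics/w19.png

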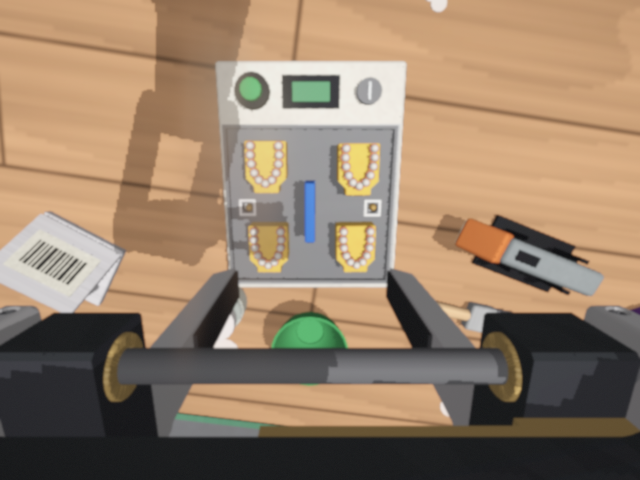

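All four casts stand upright inside the rim: (265,165), (358,167), (268,247), (355,247). The carrier is home with pegs in both holes. The ticket is at (52,260). The orange-headed grey reader in its black cradle is at (530,258), while the purple look-alike lies further off. Moving over the reader.

arm_command --pt "0 0.05 0 -0.05" --pt "0 0.11 0 -0.11" --pt "0 0.17 0 -0.17" --pt "0 0.24 0 -0.23" --pt "0 0.3 0 -0.29" --pt "0 0.36 0 -0.34" --pt "0 0.42 0 -0.4" --pt "0 0.47 0 -0.46" --claw 0.3

```text
time: 44.77
tool_pos: [0.5981, 0.248, 0.2749]
ee_rot: [-3.14, -0.001, 2.318]
wrist_force: [0.0, 0.6, 0.4]
width: 0.0657
finger_force: 0.0
```

arm_command --pt "0 0.04 0 -0.06" --pt "0 0.05 0 -0.12" --pt "0 0.05 0 -0.18" --pt "0 0.05 0 -0.24" --pt "0 0.05 0 -0.3" --pt "0 0.05 0 -0.36" --pt "0 0.05 0 -0.42" --pt "0 0.05 0 -0.457"

```text
time: 45.43
tool_pos: [0.5985, 0.2709, 0.2748]
ee_rot: [-3.14, 0.001, 1.361]
wrist_force: [-0.5, 0.5, -0.4]
width: 0.0659
finger_force: 0.0
```

arm_command --pt "0 0 0 0" --pt "0 0 0 0" --pt "0 0 0 0" --pt "0 0 0 0"

```text
time: 45.77
tool_pos: [0.5992, 0.2708, 0.2756]
ee_rot: [-3.141, 0.0, 1.367]
wrist_force: [-0.1, 0.6, 0.7]
width: 0.0657
finger_force: 0.0
```

```bash
python3 - <<'E'
from asc import *
o=robot.get_obs(); print(o['time'],o['tool_pos'],np.degrees(o['ee_rot'])%360)
C,im=shot('wrist','w20')
print(w2p(C,[[.615,.32,.075],[.59,.2,.04]]))
print('orange',[(c,a) for c,a in blobs(im,(5,180,120),(14,255,255),100)])
hsv=cv2.cvtColor(im,cv2.COLOR_BGR2HSV)
def ch(p):
    h,s,v=map(int,p)
    if h<14 and s>180 and v>100: return 'O'
    if v<60: return '#'
    if s<70: return 'g' if v<200 else 'w'
    return '.'
for r in range(60,330,8): print(r,''.join(ch(hsv[r,c]) for c in range(160,480,4)))
E
```

```text
45.7667 [0.5992 0.2708 0.2756] [180.022    0.0158  78.33  ]
[[317.2472 172.1505]
 [316.3774 260.605 ]]
orange []
60 ................................................................................
68 ................................................................................
76 ................................................................................
84 ................................................................................
92 ................................................................................
100 .......................................gg.......................................
108 ......................................ggggggg...............gggg................
116 ..................................gggggggggggggg.........gggggggg...............
124 ..................................ggggggggggg#gg.........gggggggg...............
132 ..................................gg#gggggggg###.........gggggggg...............
140 ..................................ggggggggggg###.........gggggggg...............
148 ..................................ggggggggggg##g.....
[... 1197 characters left out ...]
....................
268 ......................................................g.........................
276 .................gggggg..............................#gggggg....................
284 ................gggggg...............................##gggggg...................
292 ...............gggggg............................gggg###ggggggg.................
300 .............ggggggg##.....................gggggggggg####ggggggg................
308 ............ggggggg####..............ggggggggggggggggg#####gggggg...............
316 ####......gggggggg####.........gggggggggggggggggggggggg#####ggggggg.....########
324 #####....gggggggg####....gggggggwwgggggggggggggggggggggg#####ggggggg....########
```

```bash
python3 - <<'E'
from h import *
im=cv2.imread('pics/w20.png'); hsv=cv2.cvtColor(im,cv2.COLOR_BGR2HSV)
for r in (104,120,140,160,176,200,212): print(r,[int(x) for x in hsv[r,288:360:3,2]],hsv[r,322])
for r in (226,236,246,256): print(r,hsv[r,[300,312,320,330,345]].tolist())
E
```

```text
104 [211, 198, 155, 185, 212, 213, 214, 182, 165, 176, 177, 176, 174, 174, 173, 171, 153, 204, 212, 210, 211, 213, 210, 205] [ 95   9 175]
120 [213, 205, 88, 76, 73, 71, 67, 126, 170, 181, 182, 181, 180, 180, 180, 177, 148, 66, 61, 60, 61, 140, 212, 210] [ 94  10 181]
140 [211, 206, 91, 75, 71, 68, 61, 136, 175, 182, 182, 182, 181, 180, 179, 173, 134, 46, 41, 40, 51, 177, 212, 213] [ 94  10 182]
160 [201, 193, 86, 76, 71, 66, 68, 139, 176, 181, 178, 178, 179, 179, 180, 168, 110, 40, 52, 58, 75, 203, 212, 212] [ 95   9 179]
176 [199, 183, 84, 74, 68, 66, 70, 148, 175, 177, 179, 179, 178, 177, 177, 160, 90, 39, 54, 55, 113, 214, 214, 212] [ 95   9 179]
200 [209, 182, 80, 73, 69, 64, 71, 154, 175, 151, 60, 56, 57, 137, 173, 146, 59, 37, 37, 50, 171, 212, 216, 214] [130  14  56]
212 [212, 209, 202, 199, 204, 209, 183, 155, 175, 177, 175, 174, 175, 175, 171, 139, 151, 171, 210, 214, 212, 210, 214, 215] [ 90   7 174]
226 [[14, 104, 199], [12, 164, 224], [12, 164, 224], [12, 165, 224], [15, 100, 211]]
236 [[14, 103, 201], [12, 171, 194], [12, 172, 193], [12, 172, 191], [15, 102, 208]]
246 [[14, 103, 206], [12, 173, 189], [12, 174, 188], [12, 173, 187], [15, 101, 206]]
256 [[15, 102, 210], [14, 103, 201], [15, 101, 212], [14, 102, 208], [14, 101, 209]]
```

```bash
cat > rdr.py <<'E'
from h import *
def reader(C,im,z,c0,c1,r0,r1):
    h=cv2.cvtColor(im,cv2.COLOR_BGR2HSV).astype(int)
    def comp(m):
        k=np.zeros(m.shape,'uint8'); k[r0:r1,c0:c1]=m[r0:r1,c0:c1]; k=cv2.morphologyEx(k,cv2.MORPH_OPEN,np.ones((3,3)))
        n,l,s,_=cv2.connectedComponentsWithStats(k); return (l==1+np.argmax(s[1:,4])),s[1:,4].max()
    g,ag=comp((h[...,1]<30)&(h[...,2]>140)&(h[...,2]<192)&(h[...,0]>80)); 
    o,ao=comp((h[...,1]>140)&(h[...,2]>100)&(h[...,0]<15))
    for n,m,zz in(('handle',g,z),('head',o,z-.02)):
        rc=cv2.minAreaRect(np.argwhere(m)[:,::-1].astype('float32')); b=p2w(C,cv2.boxPoints(rc),zz)
        e=[b[1]-b[0],b[2]-b[1]]; L=[np.linalg.norm(q) for q in e]; q=e[int(np.argmax(L))]
        print(n,rc,'size',L,'centre',b.mean(0),'axis deg',np.degrees(np.arctan2(q[1],q[0]))%180)
E
python3 - <<'E'
from rdr import *
im=cv2.imread('pics/w20.png'); reader(cam('wrist'),im,.075,290,352,60,270)
E
```

```text
handle ((322.0950927734375, 159.59988403320312), (26.455541610717773, 115.11209869384766), 1.3971812725067139) size [np.float64(0.13315935632711545), np.float64(0.030173965198091422)] centre [0.6231 0.3304 0.075 ] axis deg 76.75633419410016
head ((320.5, 234.0), (34.0, 33.0), 90.0) size [np.float64(0.04290701953851486), np.float64(0.0460431110483531)] centre [0.6035 0.2394 0.055 ] axis deg 79.39313977267018
```

arm_command --pt "0.025 0.06 -0.05 -0.012" --pt "0.048 0.119 -0.12 -0.012" --pt "0.048 0.119 -0.17 -0.012" --pt "0.048 0.119 -0.19 -0.012" --pt "0.048 0.119 -0.19 -0.012" --pt "0.048 0.119 -0.19 -0.012" --pt "0.048 0.119 -0.19 -0.012" --pt "0.048 0.119 -0.19 -0.012"

```text
time: 46.48
tool_pos: [0.6248, 0.33, 0.1848]
ee_rot: [3.137, -0.003, 1.34]
wrist_force: [-0.4, -0.0, -0.3]
width: 0.066
finger_force: 0.0
```

```bash
python3 - <<'E'
from rdr import *
o=robot.get_obs(); print(o['time'],o['tool_pos'],np.degrees(o['ee_rot'][2]))
C,im=shot('wrist','w21'); print(w2p(C,[[.623,.330,.075]]))
h=cv2.cvtColor(im,cv2.COLOR_BGR2HSV)
for r in range(80,330,16):
    q=(h[r,:,1]<30)&(h[r,:,2]>140)&(h[r,:,2]<192)&(h[r,:,0]>80); q=np.where(q[270:370])[0]+270
    if len(q): print(r,q.min(),q.max(),p2w(C,[[q.min()-.5,r],[q.max()+.5,r]],.075)[:,:2].ravel())
reader(C,im,.075,270,370,60,300)
E
```

```text
46.4833 [0.6248 0.33   0.1848] 76.76155981175607
[[310.2857 231.6546]]
160 299 322 [0.628  0.3985 0.6496 0.3935]
176 294 326 [0.62   0.3855 0.65   0.3784]
192 294 326 [0.6164 0.371  0.6468 0.3639]
208 294 326 [0.6127 0.3563 0.6434 0.349 ]
224 295 326 [0.6099 0.3409 0.64   0.3338]
240 295 325 [0.606  0.3254 0.6356 0.3184]
256 295 325 [0.6021 0.3095 0.632  0.3024]
272 320 325 [0.6225 0.2874 0.6283 0.2861]
handle ((310.0, 217.0), (114.0, 32.0), 90.0) size [np.float64(0.02956889826835892), np.float64(0.11157276152868002)] centre [0.6255 0.3418 0.075 ] axis deg 77.3664148319122
head ((311.0, 295.5), (7.0, 38.0), 90.0) size [np.float64(0.041212831571228556), np.float64(0.008201209095009257)] centre [0.6063 0.2561 0.055 ] axis deg 166.6745789443845
```

arm_command --pt "-0.003 0.002 -0.06 0" --pt "-0.003 0.002 -0.13 0" --pt "-0.003 0.002 -0.2 0" --pt "-0.003 0.002 -0.26 0" --pt "-0.003 0.002 -0.305 0" --pt "-0.003 0.002 -0.33 0" --pt "-0.003 0.002 -0.338 0" --pt "-0.003 0.002 -0.338 0"

```text
time: 47.2
tool_pos: [0.6223, 0.3311, 0.0121]
ee_rot: [3.141, -0.0, 1.34]
wrist_force: [0.0, -0.2, 0.6]
width: 0.066
finger_force: 0.0
```

arm_command --pt "0 0 0 0" --pt "0 0 0 0" --pt "0 0 0 0"

```text
time: 47.45
tool_pos: [0.6236, 0.3319, 0.0146]
ee_rot: [3.138, -0.003, 1.341]
wrist_force: [0.4, -0.5, -0.2]
width: 0.0658
finger_force: 0.0
```

arm_command --pt "0 0 0 0" --pt "0 0 0 0" --pt "0 0 0 0" --pt "0 0 0 0" --pt "0 0 0 0" --pt "0 0 0 0" --pt "0 0 0 0" --pt "0 0 0 0" --claw 1.0

```text
time: 48.12
tool_pos: [0.6222, 0.3312, 0.0119]
ee_rot: [3.141, -0.0, 1.34]
wrist_force: [1.9, 0.6, 1.1]
width: 0.0347
finger_force: 30.0
```

Reader held (34.7 mm). Lifting it straight out, then moving to where the ticket can be seen.

arm_command --pt "0 0 0.01 0" --pt "0 0 0.04 0" --pt "0 0 0.1 0" --pt "0 0 0.17 0" --pt "0 0 0.24 0" --pt "0 0 0.31 0" --pt "0 0 0.36 0" --pt "0 0 0.38 0"

```text
time: 48.78
tool_pos: [0.6234, 0.332, 0.208]
ee_rot: [3.135, -0.005, 1.341]
wrist_force: [0.1, -0.3, -1.1]
width: 0.0347
finger_force: 30.0
```

arm_command --pt "0 -0.03 0 0" --pt "-0.01 -0.09 0 0" --pt "-0.02 -0.16 0 0" --pt "-0.03 -0.23 0 0" --pt "-0.04 -0.3 0 0" --pt "-0.05 -0.37 0 0" --pt "-0.06 -0.44 0 0" --pt "-0.07 -0.51 0 0"

```text
time: 49.45
tool_pos: [0.5845, 0.0736, 0.198]
ee_rot: [-3.136, 0.002, 1.34]
wrist_force: [1.0, 0.3, -1.7]
width: 0.0347
finger_force: 30.0
```

arm_command --pt "-0.01 -0.07 0 0" --pt "-0.02 -0.14 0 0" --pt "-0.03 -0.21 0 0" --pt "-0.04 -0.28 0 0" --pt "-0.05 -0.35 0 0" --pt "-0.06 -0.42 0 0" --pt "-0.07 -0.49 0 0" --pt "-0.07 -0.56 0 0"

```text
time: 50.12
tool_pos: [0.5488, -0.2054, 0.1984]
ee_rot: [-3.135, -0.001, 1.34]
wrist_force: [0.2, 0.5, -2.2]
width: 0.0351
finger_force: 30.0
```

arm_command --pt "0 -0.06 0 0" --pt "0 -0.11 0 0" --pt "0 -0.15 0 0" --pt "0 -0.17 0 0" --pt "0 -0.18 0 0" --pt "0 -0.18 0 0" --pt "0 -0.18 0 0" --pt "0 -0.18 0 0"

```text
time: 50.78
tool_pos: [0.5521, -0.2924, 0.2017]
ee_rot: [-3.141, -0.001, 1.342]
wrist_force: [-0.3, 0.2, -1.8]
width: 0.0346
finger_force: 30.0
```

```bash
python3 - <<'E'
from asc import *
o=robot.get_obs(); print(o['time'],o['tool_pos'],np.degrees(o['ee_rot']),o['width'],o['wrist_force'])
C,im=shot('wrist','w22'); C2,im2=shot('top','t22')
for c,im,P in ((C,im,[.714,-.323,.053]),(C2,im2,[.714,-.323,.053])):
    u,v=w2p(c,P)[0].astype(int); print(u,v); h=cv2.cvtColor(im,cv2.COLOR_BGR2HSV); k=60 if c is C else 34; st=3 if c is C else 2
    for r in range(v-k,min(480,v+k),st*2): print(r,''.join('%x'%(h[r,x,2]>>4) if h[r,x,1]<60 else '.' for x in range(u-k-10,min(640,u+k+10),st)))
E
```

```text
50.7833 [ 0.5521 -0.2924  0.2017] [-179.9758   -0.0397   76.8941] 0.03457181996294687 [-0.2701  0.2148 -1.7572]
465 216
156 ............adddddd............................
162 ............cdddddddddddddddddddccdd...........
168 ...........9ddddddddddddddddddddddddddddddddddd
174 ...........cdddddddeeededdddddddddddddddddddddd
180 ..........9dddddddedeeeeeeeeeedeedededddddddddc
186 ..........bcddddddeeea75568abcdddeededdddddddd.
192 .........9dddddddeeedccba9accccbbdeedddddddddc.
198 .........bcddddddeedca743357abcdedeeddddddddc..
204 ........9dddddddeeddcca878bcccbceeeedddddddd...
210 ........bdddddddedd9bcdca9abcdcddeeddddddddc...
216 .......adddddddeeecabccb95469bddddedddddddc....
222 .......adddddddeed5369bccb9abcdeedddddddddd....
228 ......adddddddeeeb88accb96336deeeddddddddc.....
234 ......adddddddeedcca9bccb879cededdddddddc......
240 ......dcdddddeeeccb9558bccbadeddddddddddc......
246 .....adddddddeeeeeddb9accb8cddeddddddddc.......
252 .....cddddddddddddededdddddeddddddddddd........
258 .........ccddddddddddddddeedeeddddddddc........
264 ...............ccddddddddddddddddddddc..
[... 200 characters left out ...]
..............
161 .............aecddb.........................
165 .............ebddddddddcb...................
169 ............ebdddeddddddddddcc..............
173 ...........dbddceeceeeeedddddddddcc.........
177 ..........abdddee288948aeeeeddcdddddd.......
181 ..........bddcee4769674bb348aeeeeddd........
185 .........bdddeedc6c9a3886576bdeec4333343....
189 ........addddddddeeeeda9454bdeda623463334331
193 ..........adedddddddddeeeedeedc7433333333211
197 ...............99ecddddddddddcc.56.333332112
201 .....................bdcdddddd..66.33...212.
205 ..........................abc...8..3..32....
209 ..............................2333332.......
213 .............................2343222........
```

```bash
cat > tick.py <<'E'
from h import *
from scipy.optimize import least_squares
def ticket(C,im,uv,k,thr):
    h=cv2.cvtColor(im,cv2.COLOR_BGR2HSV); m=np.zeros(im.shape[:2],'uint8'); u,v=map(int,uv)
    s=np.s_[max(0,v-k):v+k,max(0,u-k):min(640,u+k)]
    m[s]=((h[s][...,1]<60)&(h[s][...,2]>=thr))
    m=cv2.morphologyEx(m,cv2.MORPH_OPEN,np.ones((2,2),'uint8'))
    m=cv2.morphologyEx(m,cv2.MORPH_CLOSE,np.ones((9,9),'uint8'))
    n,l,st,_=cv2.connectedComponentsWithStats(m); i=1+np.argmax(st[1:,4])
    H=cv2.convexHull(np.argwhere(l==i)[:,::-1].astype('float32'))
    A=H[:,0]
    def corners(p):
        ux=np.array([np.cos(p[2]),np.sin(p[2]),0]); uy=np.array([-ux[1],ux[0],0]); us=(ux+[0,0,1])/np.sqrt(2)
        return [np.r_[p[:2],.053]+a*.045*uy+b*.03*us for a,b in((1,1),(1,-1),(-1,-1),(-1,1))]
    from scipy.optimize import minimize
    def cost(p):
        q=cv2.convexHull(w2p(C,corners(p)).astype('float32'))[:,0]; ia=cv2.intersectConvexConvex(A,q)[0]
        return -ia/(cv2.contourArea(A)+cv2.contourArea(q)-ia)
    b=min((minimize(cost,[.714,-.323,y],method='Nelder-Mead',options=dict(initial_simplex=[[.714,-.323,y],[.724,-.323,y],[.714,-.313,y],[.714,-.323,y+.3]])) for y in(-.7,-.4,-.1)),key=lambda f:f.fun)
    print('ticket',b.x[:2],np.degrees(b.x[2]),'iou',-b.fun,'area',st[i,4],'box',cv2.minAreaRect(A))
E
python3 - <<'E'
from tick import *
for t in (219,222,225): ticket(cam('wrist'),cv2.imread('pics/w22.png'),(465,216),65,t)
for t in (222,226): ticket(cam('top'),cv2.imread('pics/t22.png'),(480,183),26,t)
E
```

```text
ticket [ 0.7165 -0.3244] -21.835023016164858 iou 0.9821133499692267 area 2441 box ((469.1500244140625, 215.4499969482422), (59.11370849609375, 88.84596252441406), 15.255118370056152)
ticket [ 0.7163 -0.3249] -21.21653153048955 iou 0.9747803790146489 area 2132 box ((468.8346252441406, 215.7730712890625), (58.14894104003906, 86.6533203125), 15.255120277404785)
ticket [ 0.7022 -0.3243] -0.20471057382025212 iou 0.728995708962699 area 800 box ((466.969970703125, 217.82618713378906), (52.670509338378906, 81.39144897460938), 13.392498016357422)
ticket [ 0.7188 -0.3222] -31.83888673572048 iou 0.7895150866553423 area 427 box ((480.0846252441406, 181.47691345214844), (43.0400505065918, 24.558874130249023), 29.74488067626953)
ticket [ 0.7189 -0.3206] -32.5869423453976 iou 0.7986745547878956 area 356 box ((479.7609558105469, 181.50643920898438), (42.79249954223633, 24.438369750976562), 30.465543746948242)
```

Ticket at (0.7164,-0.3246), stand yaw about -21.6° (fit overlap 0.98, and the plate edges in the top view agree). I check the in-hand reader pose, then turn.

```bash
python3 - <<'E'
from h import *
im=cv2.imread('pics/w22.png'); h=cv2.cvtColor(im,cv2.COLOR_BGR2HSV); C=cam('wrist'); o=robot.get_obs(); t=o['tool_pos']; y=o['ee_rot'][2]; r=R.from_euler('z',y)
print('pred rear L,R,mid-handle',w2p(C,[t+r.apply(q) for q in([.07,.0175,.063],[.07,-.0175,.063],[.035,.0175,.063],[.035,-.0175,.063])]))
for rr in range(90,330,12):
    q=(h[rr,:,1]<30)&(h[rr,:,2]>120)&(h[rr,:,2]<200)&(h[rr,:,0]>80); q=np.where(q[240:400])[0]+240
    if len(q)>8: print(rr,q.min(),q.max(),len(q))
E
```

```text
pred rear L,R,mid-handle [[271.5175 159.7326]
 [354.9419 159.7703]
 [273.8592 240.5024]
 [352.4104 240.5362]]
174 290 348 58
186 289 349 61
198 286 348 62
210 283 348 65
222 283 348 66
234 279 348 69
246 280 347 68
258 278 347 70
270 277 347 71
282 278 368 81
294 284 373 75
306 284 366 60
318 285 345 61
```

arm_command --pt "-0.007 0.02 0 0.03" --pt "-0.007 0.05 0 0.09" --pt "-0.007 0.068 0 0.149" --pt "-0.007 0.068 0 0.208" --pt "-0.007 0.068 0 0.267" --pt "-0.007 0.068 0 0.326" --pt "-0.007 0.068 0 0.385" --pt "-0.007 0.068 0 0.444"

```text
time: 51.55
tool_pos: [0.5488, -0.2587, 0.2023]
ee_rot: [3.141, 0.001, 2.278]
wrist_force: [0.5, 0.1, -1.8]
width: 0.0351
finger_force: 30.0
```

arm_command --pt "0 0 0 0.059" --pt "0 0 0 0.118" --pt "0 0 0 0.17" --pt "0 0 0 0.21" --pt "0 0 0 0.23" --pt "0 0 0 0.235" --pt "0 0 0 0.235" --pt "0 0 0 0.235"

```text
time: 52.22
tool_pos: [0.5487, -0.2593, 0.2021]
ee_rot: [3.142, 0.0, 2.762]
wrist_force: [0.2, 0.3, -1.0]
width: 0.0345
finger_force: 30.0
```

arm_command --pt "0 0 -0.02 0" --pt "0 0 -0.06 0" --pt "0 0 -0.11 0" --pt "0 0 -0.15 0" --pt "0 0 -0.18 0" --pt "0 0 -0.195 0" --pt "0 0 -0.197 0" --pt "0 0 -0.197 0"

```text
time: 52.88
tool_pos: [0.5484, -0.2596, 0.1029]
ee_rot: [3.141, -0.001, 2.763]
wrist_force: [0.3, -0.0, -1.8]
width: 0.0344
finger_force: 30.0
```

```bash
python3 - <<'E'
from h import *
o=robot.get_obs(); C,im=shot('wrist','w23'); h=cv2.cvtColor(im,cv2.COLOR_BGR2HSV)
print(o['tool_pos'],np.degrees(o['ee_rot']),o['wrist_torque'])
for n in ('w22','w23'):
  h=cv2.cvtColor(cv2.imread(f'pics/{n}.png'),cv2.COLOR_BGR2HSV)
  for r in range(144,300,8): print(r,''.join('%x'%(h[r,x,2]>>4) if h[r,x,1]<60 else '.' for x in range(252,384,3)))
E
```

```text
[ 0.5484 -0.2596  0.1029] [179.9872  -0.0444 158.2798] [-0.0112  0.0177  0.0399]
144 ............................................
152 ............................................
160 ............................................
168 ........a9aaaaaaaaaaaaaaaaaaaa99............
176 .......aaabbbbbbbbbbbbbbbbbbbba98...........
184 .......aaabbbbbbbbbbbbbbbbbbbba98...........
192 ........aabbbbbbbbbbbbbbbbbbbba98...........
200 ........aabbbbbbbbbbbbbbbbbbbba98...........
208 ........aabbbbbbbbbbbbbbbbbbbba98...........
216 ........9aabbbbbbbbbbbbbbbbbbba98...........
224 ........9aabbbbbbbbbbbbbbbbbbba97...........
232 ........9aabbbbbbbbbbbbbbbbbbba97...........
240 ........9aabbbbbbbbbbbbbbbbbbba97...........
248 ........9aabbbbbbbbbbbbbbbbbbba97...........
256 ........8aabbbbbbbbbbbbbbbbbbba97...........
264 ........8aabbbbbbbbbbbbbbbbbbba97...........
272 ....99998aabbbbbbbbbbbbbbbbbbaa9678999......
280 .988898889abbbbbbbbbbbbbbbbbbaa978888888....
288 9877777657777788bbbbbbbbbbbbbaa9568888888...
296 777777634677788888abbbbbbbbbbaa95278888888..
144 ...................................
[... 240 characters left out ...]
aa9...........
192 ........777888877788abbbbbbbbbaa9...........
200 ........7778888887778bbbbbbbbbaa9...........
208 ........77777878788abbbbbbbbbbaa9...........
216 ........777777877778bbbbbbbbbbaa9...........
224 ........777777777879bbbbbbbbbbaa8...........
232 ........67777777778bbbbbbbbbbbaa8...........
240 ........6777777778abbbbbbbbbbbaa8...........
248 ........6777888888bbbbbbbbbbbbaa8...........
256 ........677777788abbbbbbbbbbbbaa9...........
264 ........677777778bbbbbbbbbbbbbaa9...........
272 ....8777677777889bbbbbbbbbbbba9978889.......
280 ..777777667777779bb87787887777765888888a....
288 7777777646777779a987777777777776457777779...
296 777777634677777777777777777777764267777777..
```

The reader is level and centred in the hand, aimed squarely from 10 cm. Holding 2 s.

arm_command --pt "0 0.002 0 0" --pt "0 0.002 0 0" --pt "0 0.002 0 0" --pt "0 0.002 0 0" --pt "0 0.002 0 0" --pt "0 0.002 0 0" --pt "0 0.002 0 0" --pt "0 0.002 0 0"

```text
time: 53.6
tool_pos: [0.5485, -0.2588, 0.1033]
ee_rot: [3.141, -0.0, 2.763]
wrist_force: [0.5, 0.0, -2.5]
width: 0.035
finger_force: 30.0
```

arm_command --pt "0 0 0 0" --pt "0 0 0 0" --pt "0 0 0 0" --pt "0 0 0 0" --pt "0 0 0 0" --pt "0 0 0 0" --pt "0 0 0 0" --pt "0 0 0 0"

```text
time: 54.27
tool_pos: [0.5485, -0.2587, 0.1033]
ee_rot: [3.141, 0.0, 2.763]
wrist_force: [0.8, 0.2, -1.8]
width: 0.0348
finger_force: 30.0
```

arm_command --pt "0 0 0 0" --pt "0 0 0 0" --pt "0 0 0 0" --pt "0 0 0 0" --pt "0 0 0 0" --pt "0 0 0 0" --pt "0 0 0 0" --pt "0 0 0 0"

```text
time: 54.93
tool_pos: [0.5485, -0.2588, 0.1033]
ee_rot: [3.141, 0.0, 2.763]
wrist_force: [-0.2, -0.1, -1.5]
width: 0.0349
finger_force: 30.0
```

arm_command --pt "0 0 0.02 0" --pt "0 0 0.06 0" --pt "0 0 0.11 0" --pt "0 0 0.16 0" --pt "0 0 0.19 0" --pt "0 0 0.2 0" --pt "0 0 0.2 0"

```text
time: 55.52
tool_pos: [0.5495, -0.2593, 0.2061]
ee_rot: [-3.141, 0.005, 2.763]
wrist_force: [-0.2, 0.3, -1.4]
width: 0.0349
finger_force: 30.0
```

arm_command --pt "0.003 0.03 0 -0.03" --pt "0.01 0.09 0 -0.085" --pt "0.019 0.16 0 -0.14" --pt "0.028 0.23 0 -0.197" --pt "0.037 0.3 0 -0.255" --pt "0.046 0.37 0 -0.313" --pt "0.055 0.44 0 -0.371" --pt "0.064 0.51 0 -0.43"

```text
time: 56.18
tool_pos: [0.5796, -0.0022, 0.2014]
ee_rot: [-3.139, -0.001, 1.857]
wrist_force: [0.1, 0.3, -1.8]
width: 0.0347
finger_force: 30.0
```

arm_command --pt "0.009 0.07 0 -0.058" --pt "0.018 0.14 0 -0.116" --pt "0.027 0.21 0 -0.17" --pt "0.036 0.28 0 -0.21" --pt "0.045 0.35 0 -0.235" --pt "0.054 0.42 0 -0.247" --pt "0.063 0.49 0 -0.249" --pt "0.07 0.55 0 -0.249"

```text
time: 56.85
tool_pos: [0.6146, 0.2732, 0.2009]
ee_rot: [-3.138, 0.001, 1.343]
wrist_force: [-0.2, 0.1, -1.3]
width: 0.0352
finger_force: 30.0
```

arm_command --pt "0.005 0.05 0 0" --pt "0.009 0.085 0 0" --pt "0.012 0.11 0 0" --pt "0.013 0.12 0 0" --pt "0.013 0.12 0 0" --pt "0.013 0.12 0 0" --pt "0.013 0.12 0 0" --pt "0.013 0.12 0 0"

```text
time: 57.52
tool_pos: [0.6223, 0.3296, 0.2038]
ee_rot: [3.141, 0.0, 1.34]
wrist_force: [-1.4, 0.1, -1.5]
width: 0.0351
finger_force: 30.0
```

```bash
python3 - <<'E'
from h import *
o=robot.get_obs(); print(o['time'],o['tool_pos'],o['ee_rot'],o['width'])
E
```

```text
57.5167 [0.6223 0.3296 0.2038] [3.1411 0.0001 1.3399] 0.03505430146495822
```

arm_command --pt "0 0.003 -0.03 0" --pt "0 0.003 -0.1 0" --pt "0 0.003 -0.17 0" --pt "0 0.003 -0.22 0" --pt "0 0.003 -0.25 0" --pt "0 0.003 -0.26 0" --pt "0 0.003 -0.26 0" --pt "0 0.003 -0.26 0"

```text
time: 58.18
tool_pos: [0.6228, 0.3322, 0.0748]
ee_rot: [3.14, -0.001, 1.341]
wrist_force: [-0.5, 0.2, -1.6]
width: 0.0346
finger_force: 30.0
```

arm_command --pt "0 0 -0.015 0" --pt "0 0 -0.035 0" --pt "0 0 -0.06 0" --pt "0 0 -0.085 0" --pt "0 0 -0.103 0" --pt "0 0 -0.113 0" --pt "0 0 -0.118 0" --pt "0 0 -0.118 0"

```text
time: 58.85
tool_pos: [0.6213, 0.3322, 0.013]
ee_rot: [-3.14, 0.001, 1.342]
wrist_force: [-0.2, -0.0, -2.0]
width: 0.035
finger_force: 30.0
```

arm_command --pt "0 0 -0.003 0" --pt "0 0 -0.005 0" --pt "0 0 -0.005 0" --pt "0 0 -0.005 0"

```text
time: 59.18
tool_pos: [0.6223, 0.3326, 0.0124]
ee_rot: [3.141, -0.0, 1.342]
wrist_force: [0.2, 0.4, -2.8]
width: 0.0348
finger_force: 30.0
```

arm_command --pt "0 -0.002 -0.001 0" --pt "0 -0.002 -0.002 0" --pt "0 -0.002 -0.002 0"

```text
time: 59.43
tool_pos: [0.6223, 0.3316, 0.0119]
ee_rot: [3.141, -0.001, 1.342]
wrist_force: [-0.4, 0.3, 2.2]
width: 0.035
finger_force: 30.0
```

arm_command --pt "0 0 0 0" --pt "0 0 0 0" --pt "0 0 0 0" --pt "0 0 0 0" --pt "0 0 0 0" --pt "0 0 0 0" --pt "0 0 0 0" --claw 0.3

```text
time: 60.02
tool_pos: [0.622, 0.3314, 0.0108]
ee_rot: [3.142, 0.0, 1.342]
wrist_force: [0.2, -0.8, -0.3]
width: 0.0658
finger_force: 0.0
```

arm_command --pt "0 0 0.02 0" --pt "0 0 0.07 0" --pt "0 0 0.14 0" --pt "0 0 0.21 0" --pt "0 0 0.28 0" --pt "0 0 0.33 0" --pt "0 0 0.343 0" --pt "0 0 0.343 0"

```text
time: 60.68
tool_pos: [0.6234, 0.3321, 0.1867]
ee_rot: [3.136, -0.004, 1.342]
wrist_force: [-0.8, 0.1, -0.2]
width: 0.0662
finger_force: 0.0
```

```bash
python3 - <<'E'
from rdr import *
o=robot.get_obs(); print(o['time'],o['tool_pos'],np.degrees(o['ee_rot'][2]))
C,im=shot('wrist','w24'); h=cv2.cvtColor(im,cv2.COLOR_BGR2HSV)
for r in range(150,270,16):
    q=(h[r,:,1]<30)&(h[r,:,2]>140)&(h[r,:,2]<192)&(h[r,:,0]>80); q=np.where(q[270:370])[0]+270
    if len(q): print(r,q.min(),q.max(),p2w(C,[[q.min()-.5,r],[q.max()+.5,r]],.075)[:,:2].mean(0),p2w(C,[[q.min()-.5,r],[q.max()+.5,r]],.075)[:,:2].ravel())
reader(C,im,.075,270,370,60,300)
E
```

```text
60.6833 [0.6234 0.3321 0.1867] 76.87348834968532
166 294 326 [0.6357 0.393 ] [0.6207 0.3965 0.6507 0.3895]
182 295 326 [0.6328 0.3785] [0.6181 0.3819 0.6475 0.3751]
198 295 326 [0.6294 0.3638] [0.6145 0.3673 0.6443 0.3603]
214 295 325 [0.6254 0.3489] [0.6108 0.3523 0.64   0.3455]
230 295 325 [0.6218 0.3335] [0.607  0.3369 0.6365 0.33  ]
246 295 325 [0.6181 0.3177] [0.6031 0.3212 0.633  0.3142]
262 296 325 [0.6148 0.3014] [0.6001 0.3048 0.6294 0.2979]
handle ((310.0, 218.5), (113.0, 32.0), 90.0) size [np.float64(0.02978675350308667), np.float64(0.11146490768168173)] centre [0.6238 0.3423 0.075 ] axis deg 77.4758373627206
head ((326.5, 295.0), (8.0, 7.0), 90.0) size [np.float64(0.007629691512396064), np.float64(0.009411172637910237)] centre [0.6217 0.2542 0.055 ] axis deg 77.64352097765308
```

Reader lies back in its cradle within about 1.5 mm. Now locating the button.

```bash
python3 - <<'E'
from h import *
c={}
for n,t,e in (('w2',[.5649,.0501,.1977],[3.1409,0,np.radians(-170.763)]),('w19',[.5983,.0112,.2745],[3.141,-.003,-2.998])):
    C=cam('wrist',dict(tool_pos=np.array(t),ee_rot=np.array(e))); im=cv2.imread(f'pics/{n}.png')
    for b,a in blobs(im,(50,90,40),(75,255,255),60):
        if b[1]<150 and a<1500: print(n,b,a,[p2w(C,b,z)[0,:2] for z in(.045,.052,.06)])
C=cam('top'); im=cv2.imread('pics/top0.png')
for b,a in blobs(im,(50,90,40),(75,255,255),40):
    if a<800: print('top',b,a,[p2w(C,b,z)[0,:2] for z in(.045,.052,.06)])
o=robot.get_obs(); print(o['tool_pos'],o['ee_rot'])
E
```

```text
top [395.6207 277.1034] 87 [array([ 0.464 , -0.0809]), array([ 0.4637, -0.0801]), array([ 0.4634, -0.0792])]
top [368.7342 281.4367] 158 [array([ 0.4532, -0.0092]), array([ 0.4529, -0.0088]), array([ 0.4527, -0.0083])]
[0.6223 0.3316 0.1832] [ 3.14   -0.0011  1.3416]
```

arm_command --pt "-0.03 -0.06 0 0" --pt "-0.06 -0.13 0 0" --pt "-0.09 -0.2 0 0" --pt "-0.12 -0.27 0 0" --pt "-0.15 -0.34 0 0" --pt "-0.18 -0.41 0 0" --pt "-0.21 -0.48 0 0" --pt "-0.24 -0.55 0 0" --claw 1.0

```text
time: 61.4
tool_pos: [0.4992, 0.055, 0.1786]
ee_rot: [-3.135, 0.002, 1.342]
wrist_force: [0.2, -0.0, 0.2]
width: 0.0159
finger_force: 0.0
```

arm_command --pt "-0.03 -0.07 0 0" --pt "-0.05 -0.14 0 0" --pt "-0.07 -0.2 0 0" --pt "-0.08 -0.24 0 0" --pt "-0.08 -0.26 0 0" --pt "-0.08 -0.27 0 0" --pt "-0.08 -0.27 0 0" --pt "-0.08 -0.27 0 0"

```text
time: 62.07
tool_pos: [0.462, -0.0777, 0.1812]
ee_rot: [-3.14, -0.001, 1.342]
wrist_force: [-0.4, -0.1, -0.4]
width: 0.0005
finger_force: 0.0
```

```bash
python3 - <<'E'
from h import *
o=robot.get_obs(); print(o['time'],o['tool_pos'],o['ee_rot'][2])
def f(n,C,im):
    for b,a in blobs(im,(45,60,30),(85,255,255),60):
        p=[p2w(C,b,z)[0,:2] for z in(.045,.052,.06)]
        if abs(p[1][0]-.463)<.04 and abs(p[1][1]+.08)<.04: print(n,b,a,p)
C,im=shot('wrist','w25'); f('now',C,im)
for n,t,e in (('w2',[.5649,.0501,.1977],[3.1409,0,np.radians(-170.763)]),('w19',[.5983,.0112,.2745],[3.141,-.003,-2.998])):
    f(n,cam('wrist',dict(tool_pos=np.array(t),ee_rot=np.array(e))),cv2.imread(f'pics/{n}.png'))
E
```

```text
62.0667 [ 0.462  -0.0777  0.1812] 1.3423335585706102
now [315.2818 231.2593] 621 [array([ 0.463 , -0.0844]), array([ 0.4633, -0.0828]), array([ 0.4637, -0.081 ])]
w2 [192.3141 100.7045] 538 [array([ 0.4616, -0.0892]), array([ 0.4622, -0.0867]), array([ 0.4629, -0.0839])]
w19 [250.2386  88.3886] 440 [array([ 0.4605, -0.0849]), array([ 0.4616, -0.0836]), array([ 0.4628, -0.082 ])]
```

arm_command --pt "0.002 -0.008 -0.03 0" --pt "0.002 -0.008 -0.09 0" --pt "0.002 -0.008 -0.16 0" --pt "0.002 -0.008 -0.21 0" --pt "0.002 -0.008 -0.24 0" --pt "0.002 -0.008 -0.255 0" --pt "0.002 -0.008 -0.255 0" --pt "0.002 -0.008 -0.255 0"

```text
time: 62.78
tool_pos: [0.4636, -0.082, 0.0554]
ee_rot: [3.141, -0.0, 1.343]
wrist_force: [0.5, -0.3, -0.5]
width: 0.0007
finger_force: 0.0
```

arm_command --pt "0 0 -0.005 0" --pt "0 0 -0.01 0" --pt "0 0 -0.015 0" --pt "0 0 -0.02 0" --pt "0 0 -0.02 0"

```text
time: 63.2
tool_pos: [0.4628, -0.0826, 0.0446]
ee_rot: [-3.141, -0.0, 1.341]
wrist_force: [0.0, -0.6, -0.3]
width: 0.0008
finger_force: 0.0
```

arm_command --pt "0 0 -0.004 0" --pt "0 0 -0.008 0" --pt "0 0 -0.01 0" --pt "0 0 -0.01 0"

```text
time: 63.53
tool_pos: [0.4629, -0.0826, 0.0396]
ee_rot: [-3.141, 0.0, 1.341]
wrist_force: [-0.2, 0.3, 0.6]
width: 0.0004
finger_force: 0.0
```

arm_command --pt "0 0 -0.004 0" --pt "0 0 -0.006 0" --pt "0 0 -0.006 0"

```text
time: 63.78
tool_pos: [0.4632, -0.0826, 0.037]
ee_rot: [3.141, 0.0, 1.342]
wrist_force: [-1.8, 0.2, 2.1]
width: 0.0005
finger_force: 1.1
```

Contact at about 0.037. Pressing on in small steps.

arm_command --pt "0 0 -0.003 0" --pt "0 0 -0.006 0" --pt "0 0 -0.006 0" --pt "0 0 -0.006 0"

```text
time: 64.12
tool_pos: [0.4632, -0.0826, 0.0341]
ee_rot: [3.141, 0.0, 1.342]
wrist_force: [-0.1, -0.1, 4.4]
width: 0.0003
finger_force: 1.7
```

arm_command --pt "0 0 -0.003 0" --pt "0 0 -0.006 0" --pt "0 0 -0.006 0" --pt "0 0 -0.006 0"

```text
time: 64.45
tool_pos: [0.4633, -0.0827, 0.0332]
ee_rot: [3.141, 0.0, 1.342]
wrist_force: [-5.2, 2.3, 13.0]
width: 0.0004
finger_force: 6.6
```

Stiff stop at 13 N after about 6 mm of spring travel: the button is fully down. I hold briefly, then withdraw and make a final check.

arm_command --pt "0 0 -0.001 0" --pt "0 0 -0.001 0" --pt "0 0 -0.001 0" --pt "0 0 -0.001 0"

```text
time: 64.78
tool_pos: [0.4633, -0.0827, 0.0331]
ee_rot: [3.14, 0.0, 1.342]
wrist_force: [-6.0, 1.5, 14.9]
width: 0.0002
finger_force: 7.6
```

arm_command --pt "0 0 0.02 0" --pt "0 0 0.06 0" --pt "0 0 0.12 0" --pt "0 0 0.19 0" --pt "0 0 0.26 0" --pt "0 0 0.33 0" --pt "0 0 0.38 0" --pt "0 0 0.4 0"

```text
time: 65.45
tool_pos: [0.4647, -0.083, 0.2346]
ee_rot: [3.134, 0.0, 1.342]
wrist_force: [-0.4, -0.2, 0.7]
width: 0.0006
finger_force: 0.0
```

arm_command --pt "-0.1 0 0 0" --pt "-0.15 0 0 0" --pt "-0.2 0 0 0" --pt "-0.2 0 0 0" --pt "-0.2 0 0 0" --pt "-0.2 0 0 0" --pt "-0.2 0 0 0" --pt "-0.2 0 0 0"

```text
time: 66.12
tool_pos: [0.3636, -0.0825, 0.2296]
ee_rot: [-3.14, -0.0, 1.342]
wrist_force: [-0.4, 0.4, 0.4]
width: 0.0003
finger_force: 0.0
```

```bash
python3 - <<'E'
from casts import *
o=robot.get_obs(); print(o['time'],o['tool_pos'],o['wrist_force'])
C,im=shot('top','t26'); 
print('casts px',w2p(C,[[.5517,-.0515,.085],[.5363,.0554,.085],[.6467,-.0378,.085],[.6313,.069,.085]]).round())
print([(b.round(),a) for b,a in blobs(im,(18,125,60),(34,255,255),30)])
h0=cv2.imread('pics/top0.png'); d=cv2.absdiff(h0,im).max(2)
for n,s in (('bowl',np.s_[135:178,328:375]),('jar',np.s_[152:185,385:414]),('brush',np.s_[170:195,225:302]),('reader',np.s_[200:242,212:292]),('black',np.s_[316:346,480:510])): print(n,d[s].mean(),(d[s]>50).mean())
E
```

```text
66.1167 [ 0.3636 -0.0825  0.2296] [-0.3887  0.3608  0.3623]
casts px [[385. 243.]
 [344. 249.]
 [379. 207.]
 [339. 213.]]
[(array([378., 209.]), np.int32(267)), (array([337., 211.]), np.int32(118)), (array([338., 218.]), np.int32(135)), (array([384., 245.]), np.int32(269)), (array([341., 245.]), np.int32(115)), (array([344., 254.]), np.int32(136))]
bowl 6.630875804057397 0.0
jar 7.435736677115988 0.0
brush 8.011948051948051 0.0
reader 10.166369047619048 0.013095238095238096
black 23.365555555555556 0.12222222222222222
```

```bash
python3 -c "
from bench import robot
print(robot.close_job())"
```

```text
the job is handed in; nothing more can be done
None
```

The job is handed in with every step done in the order asked, at about 66 s of the 210 s. The first carrier carry slipped out of the grip and it dropped onto the drier. I regrasped it and seated it over both pegs; all four casts stand inside its rim, the ticket was read, the reader is back in its cradle, the start button was pressed right down, and the bowl, jar and brush were not moved.

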